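# Put the camera kit back on its chargers and rests

### The job

Get the photo counter ready for the next sitting: stand the lens in the middle of the round wooden rest, lay the flash centred on the outline in its grey cradle, and lay each battery flat and centred on the outline of the charger of its own colour, squarely between the end stops. Any order will do and the flash and batteries may lie either way round, but keep the same side up as they have now. Do not drop anything, and leave the pen pot and the cup standing where they are.

Things in the scene. Friction and masses are not known exactly. Their poses are not given: they have to be found in the camera images.
- lens: Loose camera lens standing upright: black cylinder 62 mm in diameter, 80 mm high, about 300 g, with a red ring near its top and glass in its upper face. Origin at the centre of its underside; z up, its yaw is of no account. Its straight side can be gripped from above.
- flash: Loose flash unit lying flat: block 100 x 52 x 40 mm (x, y, z), about 250 g, black body with a small dark screen on its upper face and a grey lamp head at the +x end. Origin at the centre of its underside; z up, x along the long side. Gripped across its 52 mm width (y).
- battery_blue: Loose camera battery lying flat: black block 57 x 40 x 22 mm (x, y, z), about 80 g, with a blue panel on its upper face. Origin at the centre of its underside; z up, x along the long side. Gripped across its 40 mm width (y).
- battery_yellow: Loose camera battery lying flat: black block 57 x 40 x 22 mm (x, y, z), about 80 g, with a yellow panel on its upper face. Origin at the centre of its underside; z up, x along the long side. Gripped across its 40 mm width (y).
- lens_rest: Rest for the lens, fixed to the table: round dark wooden dish 100 mm in diameter with a cork floor 8 mm above its underside and a low rim around it, 82 mm in diameter inside, its top 14 mm above the underside. Origin at the centre of its underside; z up. The lens stands upright on the cork, so 8 mm above the origin, in the middle.
- flash_cradle: Cradle for the flash, fixed to the table: grey plate 132 x 80 x 10 mm (x, y, z) with a black rubber top, a thin orange outline of the flash, and at each x end a grey stop 8 mm high. Origin at the centre of its underside; z up, x along the long side. The flash lies flat on the rubber, 10 mm above the origin, centred, its long side along x, either way round; the stops leave 120 mm between them, so 10 mm of play at either end; both y sides are open for fingers.
- charger_blue: Battery charger, fixed to the table: black box 100 x 70 x 26 mm (x, y, z) with a blue end stop across the top at each x end, 7 mm high, and a thin blue outline of a battery on the top between them. Origin at the centre of its underside; z up, x along the long side. A battery lies flat on the top, 26 mm above the origin, centred, its long side along x, either way round; the stops leave 77 mm between them, so 10 mm of play at either end; both y sides are open for fingers.
- charger_yellow: Battery charger, fixed to the table: black box 100 x 70 x 26 mm (x, y, z) with a yellow end stop across the top at each x end, 7 mm high, and a thin yellow outline of a battery on the top between them. Origin at the centre of its underside; z up, x along the long side. A battery lies flat on the top, 26 mm above the origin, centred, its long side along x, either way round; the stops leave 77 mm between them, so 10 mm of play at either end; both y sides are open for fingers.
- pen_pot: Loose dark steel pot 58 mm in diameter and 85 mm high with pens that reach 136 mm above the table. Bystander, to be left where it is. Origin at the centre of its underside; z up.
- cup: Loose white drinking cup 62 mm across the rim, 75 mm high. Bystander, to be left where it is. Origin at the centre of its underside; z up.
There are look-alikes about, which are no part of the job. Leave any green look-alike of the lens alone.

How it is judged:
By the outcome, as a careful person would: the job done as asked, in the order asked, and still so for the second after the job is handed in, with the robot touching nothing.
It also fails if it takes over 128 s, if anything falls off the work surface, if the arm or the gripper's body presses on something with over 40 N, if the wrist force passes 120 N, or if a joint passes its speed limit or range.

### The arm

A 6-joint arm with a two-finger parallel gripper is mounted at the origin on the work surface. World frame = base frame: x ahead of the robot, y to its left, z up, the work surface at z = 0. Lengths are in m, angles in rad, forces in N, time in s.
With the tool pointing down it reaches from about 0.4 to 0.825 m from the base axis. Payload 7 kg.
Tool frame: the origin (TCP) lies between the finger pads; the fingertips stand 22 mm ahead of it and the grasp point (between the pads) lies 3 mm ahead of it; z points along the fingers, y is the direction in which the jaws open and shut (so a half turn about z gives the same grasp; the last joint's range is limited). The gripper opens to 88 mm and grips with 3 to 60 N. Pads are 19 mm wide; open, the fingers measure 130 mm over their backs; the gripper's body (78 mm by 193 mm) begins 47 mm behind the grasp point.
Start: joints at [-0.876, 0.359, 0.012, 0, -1.224, -0.288], TCP at [0.267, -0.62, 0.249] pointing down, gripper open.
Joint ranges: [-3.07, 3.07], [-1.43, 2.12], [-1.02, 1.25], [-3.03, 1.67], [-3.05, -0], [-3.03, 3.03]. Speed limits (rad/s): [2.39, 2.39, 3.01, 3.14, 3.14, 3.14].

### API

Orientations are given as [roll, pitch, yaw] about the fixed x, y, z axes, in that order (R = Rz(yaw) Ry(pitch) Rx(roll)).
In Python, from station import * gives the robot as it stands. The module is installed in compiled form; this text tells all that it offers.
- The arm moves only by the tool move_arm, never from a script. Its argument "rows" is a list of rows, each an object with "delta_rot": the turn, a rotation vector about the world's x, y, z in degrees, a list of three; "delta_pos": the shift along the world's x, y, z in cm, a list of three; "hand": the finger opening in cm, from 0 to 8.76. A call has exactly 10 rows; each row shifts and turns the commanded pose from where the row before left it; what a row does not reach is not made up. A row lasts 1/10 s, in which the tool goes at most 50 mm and 8.59 degrees, less where a joint would pass 70% of its speed; a pose out of reach is approached as far as the arm can. A call is refused whole if a number of a shift passes 5 or a number of a turn 8.59, either way. A call with a gripper value outside its range is refused whole. The fingers move at their own pace and stop on an object; "force" is the grip in N (left out, the last holds). Time passes only in rows, so rows that do not move let the fingers close, or fill a call up. It gives the time, the measured TCP pose, the force and the opening at its end, in the units of the state.
- get_state(): the state, without advancing time (a new reading comes with each control period).
- grab_frame(name): name is "scene" or "top" or "wrist"; returns the picture (480x640x3 uint8, blue, green, red); there is no depth.
- camera_info(name): a dict with "camera_matrix" (3x3 intrinsics, pixels), "world_from_camera" (4x4, takes a point from camera to world coordinates); the wrist camera has in their place "T_tool_cam" (4x4, takes a point from camera to tool coordinates, whose origin is the TCP and whose axes are the flange's). Camera axes: x right, y down, z forward; pixel columns grow to the right and rows downward; lengths in m; the calibration is good to about 2 mm. A picture is of the moment at which its call begins: read the wrist's pose just before it. camera_info takes no time and is no camera call.
- job_done(): hands the job in, once; it reports no verdict.
The state is a dict: "t": time; "q": joint angles; "qd": joint speeds; "joint_efforts": joint torques, N m; "eef_pos": TCP position; "ee_rot": TCP orientation; "force": force on the tool from outside, world axes, zero at the start; "moment": the same for the moment, N m; "width": finger opening in m.
Only numpy, scipy, OpenCV 4.12 (cv2) and the standard library are available. Lean on these libraries where they do the work, as an engineer would, in place of code of your own. Each camera call takes 0.05 s, during which the arm holds its last target.

## Working session

There is one attempt and no reset: what is moved stays moved. The work goes in short steps, Python scripts to look and compute and a tool call to move; the robot and the scene stay as the last step left them, time stands still between calls to the robot, and variables do not carry over. Pictures are saved under pics/ and viewed, and the job is handed in when it is done.

Besides the shell and the picture viewer there is one more tool, called as a command line: name --argument value ..., lists and objects as JSON in quotes. move_arm: Moves the arm, as the interface text tells. Its arguments: {"type":"object","properties":{"rows":{"type":"array"},"force":{"type":"number"}},"required":["rows"]}

```bash
mkdir -p pics; python3 - <<'E'
from station import *
import cv2,numpy as np
print(get_state())
for n in("scene","top","wrist"):
    print(n,camera_info(n)); cv2.imwrite(f"pics/{n}0.png",grab_frame(n))
E
```

```text
{'t': 0.0, 'q': array([-8.75867464e-01,  3.59366426e-01,  1.10873459e-02, -3.49162495e-04,
       -1.22407776e+00, -2.88081838e-01]), 'qd': array([ 6.48144587e-04, -2.11327957e-03, -6.13815200e-04, -1.00972948e-03,
        6.50633508e-05,  2.69910131e-03]), 'joint_efforts': array([ 1.42088484e-03, -5.82714593e+01,  2.93060911e+01,  6.99731067e+00,
        6.72025941e-03, -2.31981066e-04]), 'eef_pos': array([ 0.26690813, -0.61951573,  0.24764845]), 'ee_rot': array([ 3.14000318e+00, -1.28694903e-04, -2.73486443e+00]), 'force': array([-0.52431414,  0.32367627,  0.33343302]), 'moment': array([-0.03052605, -0.03568197,  0.01386612]), 'width': 0.0877965773054797}
scene {'camera_matrix': array([[520.3180984 ,   0.        , 318.04626795],
       [  0.        , 520.3180984 , 239.61631061],
       [  0.        ,   0.        ,   1.        ]]), 'world_from_camera': array([[-0.62851009,  0.56979022, -0.52944704,  1.10602345],
       [ 0.77770156,  0.44945749, -0.4395091 ,  0.52830194],
       [-0.01246405, -0.6879877 , -0.72561531,  0.88246731],
       [ 0.        ,  0.        ,  0.        ,  1. 
[... 290 characters left out ...]
,  0.00688556, -0.00782212,  0.0115466 ],
       [ 0.00706778, -0.1034819 , -0.99460623,  1.13281263],
       [ 0.        ,  0.        ,  0.        ,  1.        ]])}
wrist {'camera_matrix': array([[386.92123908,   0.        , 324.68236983],
       [  0.        , 386.92123908, 247.73098178],
       [  0.        ,   0.        ,   1.        ]]), 'T_tool_cam': array([[ 2.12962163e-03, -9.66332211e-01, -2.57288791e-01,
         7.05145975e-02],
       [ 9.99997710e-01,  2.11289738e-03,  3.41468254e-04,
         2.33562772e-04],
       [ 2.13653041e-04, -2.57288929e-01,  9.66334498e-01,
        -1.36478952e-01],
       [ 0.00000000e+00,  0.00000000e+00,  0.00000000e+00,
         1.00000000e+00]])}
```

View pics/top0.png

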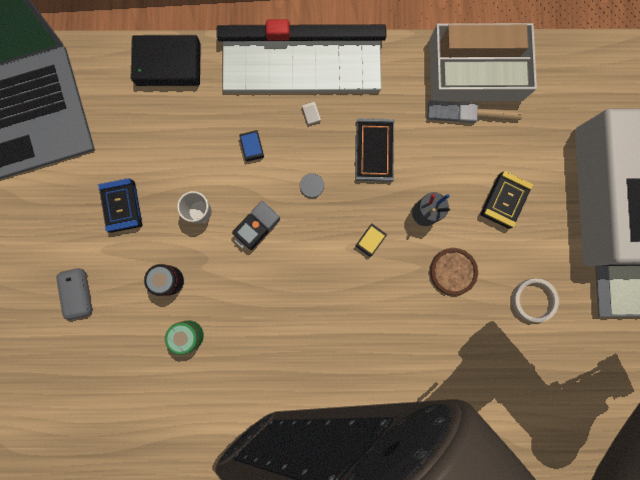

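View pics/scene0.png

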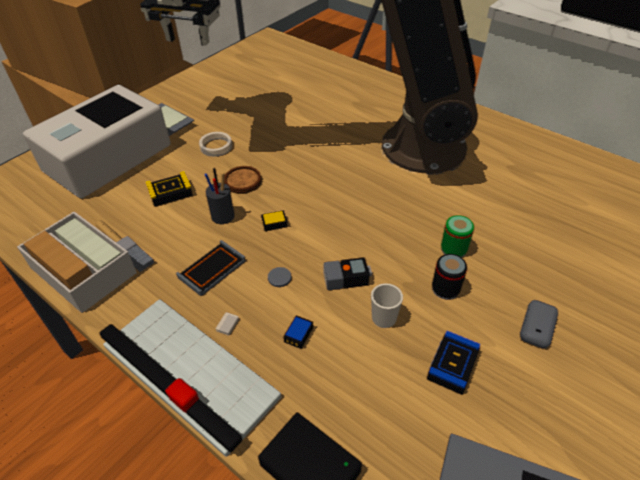

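View pics/wrist0.png

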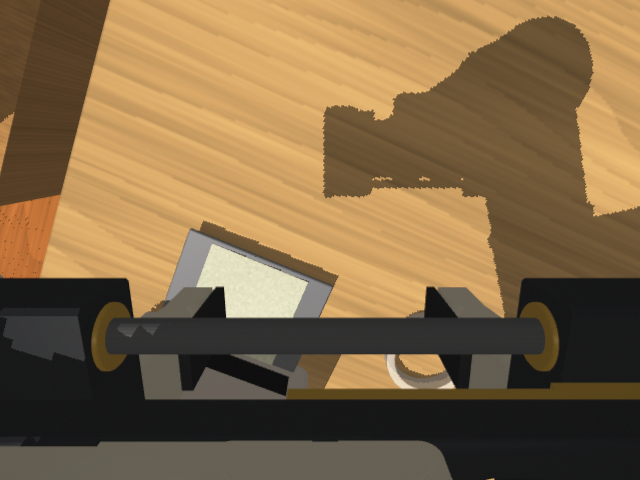

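The lens candidates in the top view are (163,280), black with a red ring, and (183,338), the green look-alike. The one to take is (163,280). The blue battery is at (251,146), the yellow one at (371,240), the flash at (256,226), the cradle at (375,151), the rest at (453,272), and the chargers at (120,205) for blue and (506,200) for yellow. I'll enlarge these and measure them.

```bash
cat > h.py <<'E'
import cv2,numpy as np
from station import *
def ray(n,px,z,T=None):
    c=camera_info(n);K=c["camera_matrix"];T=c["world_from_camera"] if T is None else T
    px=np.atleast_2d(np.asarray(px,float)); d=np.c_[(px-K[[0,1],2])/K[0,0],np.ones(len(px))]@T[:3,:3].T
    return T[:3,3]+d*((z-T[2,3])/d[:,2])[:,None]
def hsv(im): return cv2.cvtColor(im,cv2.COLOR_BGR2HSV)
def blobs(im,lo,hi,box,mina=20):
    m=cv2.inRange(hsv(im),lo,hi); x0,y0,x1,y1=box; k=np.zeros_like(m);k[y0:y1,x0:x1]=m[y0:y1,x0:x1]
    cs,_=cv2.findContours(k,cv2.RETR_EXTERNAL,cv2.CHAIN_APPROX_NONE)
    return k,[c for c in cs if cv2.contourArea(c)>mina]
def rect(n,pts,z,T=None):
    w=ray(n,pts,z,T)[:,:2]; (c,s,a)=cv2.minAreaRect((w*1000).astype(np.float32))
    b=cv2.boxPoints((c,s,a)); e=[b[1]-b[0],b[2]-b[1]]; L=max(e,key=np.linalg.norm)
    return np.round(c,1),np.round(sorted(s),1),round(np.degrees(np.arctan2(L[1],L[0]))%180,1)
E
cat > m.py <<'E'
from h import *
im=cv2.imread("pics/top0.png")
B=((100,120,60),(130,255,255));Y=((20,130,90),(35,255,255))
for nm,(lo,hi),box,z in [("batB",B,(230,120,275,170),.022),("batY",Y,(345,215,400,265),.022),("chB",B,(90,170,150,240),.026),("chY",Y,(470,160,540,235),.026),("cradle",((5,120,90),(18,255,255)),(358,120,392,182),.010)]:
    k,cs=blobs(im,lo,hi,box,0); pts=np.argwhere(k)[:,::-1]
    print(nm,rect("top",pts,z),len(pts))
E
python3 m.py
python3 - <<'E'
import cv2
im=cv2.imread("pics/top0.png")
a=cv2.resize(im[120:360,50:300],None,fx=3,fy=2.5*1.2,interpolation=cv2.INTER_CUBIC)[:600]
b=cv2.resize(im[110:310,340:550],None,fx=3,fy=3,interpolation=cv2.INTER_CUBIC)
a=cv2.resize(im[120:360,50:300],None,fx=2.5,fy=2.5,interpolation=cv2.INTER_CUBIC)
cv2.imwrite("pics/ca.png",a);cv2.imwrite("pics/cb.png",b)
E
```

```text
batB (array([691. , 127.7]), array([34.2, 46.1]), np.float32(14.0)) 351
batY (array([ 488. , -122.4]), array([34.4, 46.4]), np.float32(143.1)) 371
chB (array([564.5, 397.5]), array([ 73.5, 100.5]), np.float32(11.1)) 607
chY (array([ 571.1, -410. ]), array([ 66.9, 102. ]), np.float32(153.4)) 510
cradle (array([ 681.4, -134.6]), array([ 57.4, 106.5]), np.float32(178.7)) 274
```

View pics/ca.png

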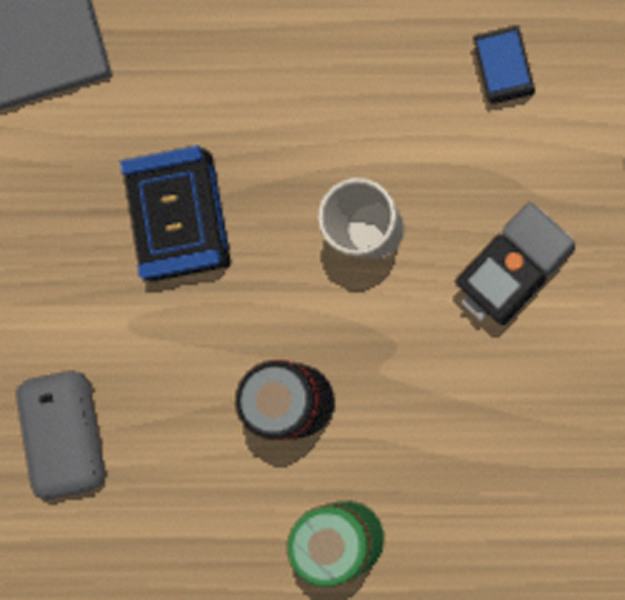

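View pics/cb.png

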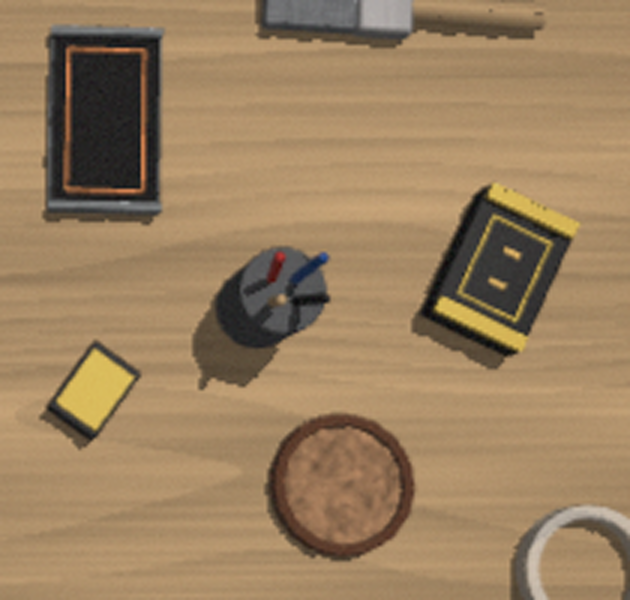

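```bash
cat > m2.py <<'E'
from h import *
im=cv2.imread("pics/top0.png");H=hsv(im)
B=((100,120,40),(130,255,255));Y=((20,110,60),(35,255,255))
for nm,(lo,hi),box in [("chB",B,(90,170,150,240)),("chY",Y,(470,160,540,235))]:
    k,_=blobs(im,lo,hi,box,0); n,l,s,c=cv2.connectedComponentsWithStats(k,connectivity=8)
    for i in range(1,n):
        if s[i,4]>15: print(nm,s[i],rect("top",np.argwhere(l==i)[:,::-1],.026),"as stop",rect("top",np.argwhere(l==i)[:,::-1],.033))
# flash
m=cv2.inRange(H,(0,0,0),(180,90,255))|cv2.inRange(H,(0,0,0),(180,255,45))
def comp(m,box,k=3):
    x0,y0,x1,y1=box;q=np.zeros_like(m);q[y0:y1,x0:x1]=m[y0:y1,x0:x1]
    q=cv2.morphologyEx(q,cv2.MORPH_CLOSE,np.ones((k,k)));n,l,s,c=cv2.connectedComponentsWithStats(q);i=1+s[1:,4].argmax();print(s[i]);return (l==i)
q=comp(m,(222,190,292,260)); print("flash",rect("top",np.argwhere(q)[:,::-1],.04))
cv2.imwrite("pics/fm.png",cv2.resize(np.where(q[...,None],im,255)[190:260,222:292],None,fx=7,fy=7,interpolation=0))
def circ(q,z):
    c=max(cv2.findContours(q.astype(np.uint8),cv2.RETR_EXTERNAL,cv2.CHAIN_APPROX_NONE)[0],key=cv2.contourArea)[:,0]
    w=ray("top",c,z)[:,:2]*1000; return np.round(cv2.fitEllipse(w.astype(np.float32)),1) if 0 else cv2.fitEllipse(w.astype(np.float32)),cv2.minEnclosingCircle(w.astype(np.float32))
g=cv2.inRange(H,(0,0,75),(180,80,255))
q=comp(g,(140,262,180,300),5);print("lens glass",circ(q,.08))
# rest: rim dark brown vs wood
print(H[272,425:485:2].tolist())
E
python3 m2.py
```

```text
chB [ 99 179  32  11 182] (array([607.2, 409.9]), array([11.7, 65.7]), np.float32(101.2)) as stop (array([605.8, 407.3]), array([11.6, 65.3]), np.float32(101.2))
chB [133 186   8  34  73] (array([568. , 362.9]), array([ 4.4, 71.1]), np.float32(10.7)) as stop (array([566.8, 360.7]), array([ 4.4, 70.6]), np.float32(10.7))
chB [105 189  27  33 158] (array([563.8, 401.1]), array([46. , 63.6]), np.float32(11.1)) as stop (array([562.7, 398.6]), array([45.7, 63.2]), np.float32(11.1))
chB [106 220  32  12 213] (array([520.7, 392.8]), array([13.5, 65.9]), np.float32(101.1)) as stop (array([519.8, 390.4]), array([13.5, 65.5]), np.float32(101.1))
chY [502 171  32  19 210] (array([ 611. , -429.3]), array([13.8, 67.8]), np.float32(63.4)) as stop (array([ 609.5, -426.6]), array([13.7, 67.4]), np.float32(63.4))
chY [492 181  32  37 167] (array([ 570.3, -408.5]), array([46.8, 63.5]), np.float32(153.1)) as stop (array([ 569.2, -405.8]), array([46.5, 63.1]), np.float32(153.1))
chY [484 209  32  18 215] (array([ 531.6, -389.7]), array([13.9, 67.9]), np.float32(63.4)) as stop (array([ 530.7, -387.1]), array([13.8, 67.5]), np.float32(63.4))
[ 232  201   48   53 1298]
flash (array([512.1, 118. ]), array([ 58. , 107.4]), np.float32(138.0))
[146 267  27  26 550]
lens glass (((407.41558837890625, 298.6188049316406), (49.0621223449707, 50.057559967041016), 19.704858779907227), ((407.6480712890625, 298.6690979003906), 25.584999084472656))
[[17, 97, 160], [17, 103, 161], [16, 88, 75], [7, 127, 66], [9, 132, 93], [13, 115, 118], [13, 111, 147], [13, 113, 151], [14, 111, 151], [13, 114, 154], [14, 116, 161], [13, 115, 157], [13, 116, 161], [13, 112, 159], [14, 111, 147], [13, 112, 130], [14, 115, 138], [13, 114, 148], [13, 113, 149], [13, 113, 153], [13, 114, 155], [13, 115, 158], [14, 116, 123], [14, 114, 139], [13, 112, 98], [10, 136, 90], [13, 125, 106], [16, 101, 176], [16, 100, 179], [16, 99, 183]]
```

View pics/fm.png

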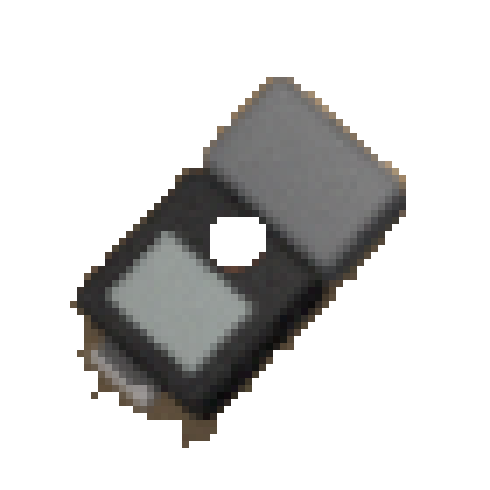

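move_arm --rows '[{"delta_rot": [0, 0, -6], "delta_pos": [2, 4.2, 0], "hand": 8.7}, {"delta_rot": [0, 0, -6], "delta_pos": [2, 4.2, 0], "hand": 8.7}, {"delta_rot": [0, 0, -6], "delta_pos": [2, 4.2, 0], "hand": 8.7}, {"delta_rot": [0, 0, -6], "delta_pos": [2, 4.2, 0], "hand": 8.7}, {"delta_rot": [0, 0, -6], "delta_pos": [2, 4.2, 0], "hand": 8.7}, {"delta_rot": [0, 0, -6], "delta_pos": [2, 4.2, 0], "hand": 8.7}, {"delta_rot": [0, 0, -6], "delta_pos": [2, 4.2, 0], "hand": 8.7}, {"delta_rot": [0, 0, -6], "delta_pos": [2, 4.2, 0], "hand": 8.7}, {"delta_rot": [0, 0, -6], "delta_pos": [2, 4.2, 0], "hand": 8.7}, {"delta_rot": [0, 0, 0], "delta_pos": [2, 4.2, 0], "hand": 8.7}]'

```text
t: 1.15
eef_pos: [0.4674, -0.198, 0.2487]
ee_rot: [3.141, 0.0, 2.602]
force: [0.9, -0.3, 0.7]
width: 0.0867
```

move_arm --rows '[{"delta_rot": [0, 0, -6], "delta_pos": [1, 4, 0], "hand": 8.7}, {"delta_rot": [0, 0, 0], "delta_pos": [1, 3.8, 0], "hand": 8.7}, {"delta_rot": [0, 0, 0], "delta_pos": [0, 0, 0], "hand": 8.7}, {"delta_rot": [0, 0, 0], "delta_pos": [0, 0, 0], "hand": 8.7}, {"delta_rot": [0, 0, 0], "delta_pos": [0, 0, 0], "hand": 8.7}, {"delta_rot": [0, 0, 0], "delta_pos": [0, 0, 0], "hand": 8.7}, {"delta_rot": [0, 0, 0], "delta_pos": [0, 0, 0], "hand": 8.7}, {"delta_rot": [0, 0, 0], "delta_pos": [0, 0, 0], "hand": 8.7}, {"delta_rot": [0, 0, 0], "delta_pos": [0, 0, 0], "hand": 8.7}, {"delta_rot": [0, 0, 0], "delta_pos": [0, 0, 0], "hand": 8.7}]'

```text
t: 2.15
eef_pos: [0.487, -0.1222, 0.2485]
ee_rot: [-3.142, -0.0, 2.501]
force: [-0.6, -0.2, 0.5]
width: 0.0868
```

```bash
cat >> h.py <<'E'
from scipy.spatial.transform import Rotation as Rn
def wshot(name):
    s=get_state(); T=np.eye(4);T[:3,:3]=Rn.from_euler("xyz",s["ee_rot"]).as_matrix();T[:3,3]=s["eef_pos"]
    T=T@camera_info("wrist")["T_tool_cam"]; im=grab_frame("wrist"); cv2.imwrite(f"pics/{name}.png",im); np.save(f"pics/{name}.npy",T)
    print("tcp",np.round(s["eef_pos"]*1000,1),"rpy",np.round(np.degrees(s["ee_rot"]),1),"t",round(s["t"],2),"w",round(s["width"]*1000,1))
    return im,T
def panel(im,T,lo,hi,z,box=(0,0,640,480),mina=300):
    k,cs=blobs(im,lo,hi,box,mina)
    for c in cs: print(cv2.boundingRect(c),rect("wrist",c[:,0],z,T))
BL=((100,120,40),(130,255,255));YE=((20,130,80),(35,255,255))
E
python3 -c "
from h import *
im,T=wshot('w1');panel(im,T,*YE,.022)"
```

```text
tcp [ 487.  -122.2  248.5] rpy [-180.    -0.   143.3] t 2.15 w 86.8
(286, 383, 354, 16) (array([ 724.5, -114.1]), array([ 18.5, 382.2]), np.float32(53.4))
(519, 303, 38, 68) (array([716.7, -18.1]), array([34.8, 80.9]), np.float32(157.0))
(93, 303, 38, 68) (array([ 452.4, -374.1]), array([35.2, 80.4]), np.float32(130.8))
(306, 195, 38, 49) (array([ 485.3, -122.4]), array([35.2, 46.4]), np.float32(143.4))
```

View pics/w1.png

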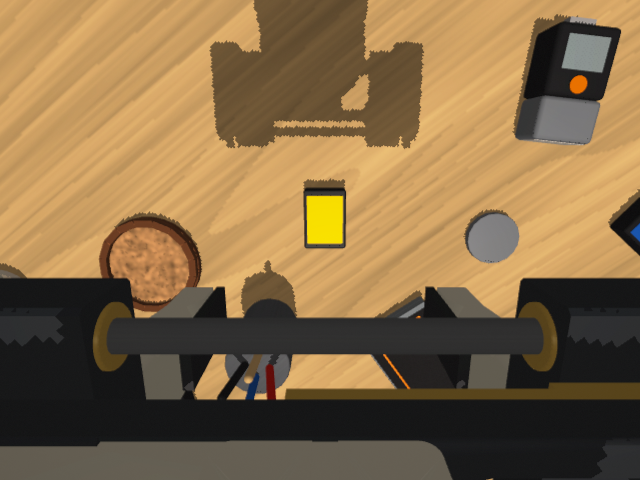

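```bash
python3 -c "
from h import *
im=cv2.imread('pics/top0.png')
cv2.imwrite('pics/pot.png',cv2.resize(im[180:250,395:465],None,fx=8,fy=8,interpolation=cv2.INTER_CUBIC))
print(ray('top',[(434,207)],.085),ray('top',[(448,197)],.136),ray('top',[(424,214)],0.0))
print('rest',ray('top',[(454.3,271.7)],.014),'cup',ray('top',[(193,206)],.075),'green',ray('top',[(181,338)],.08))
"
```

```text
[[ 0.54523355 -0.23962673  0.085     ]] [[ 0.55612623 -0.25429409  0.136     ]] [[ 0.54349669 -0.23826097  0.        ]]
rest [[ 0.42026716 -0.29458144  0.014     ]] cup [[0.55191364 0.23586583 0.075     ]] green [[0.29485296 0.254005   0.08      ]]
```

View pics/pot.png

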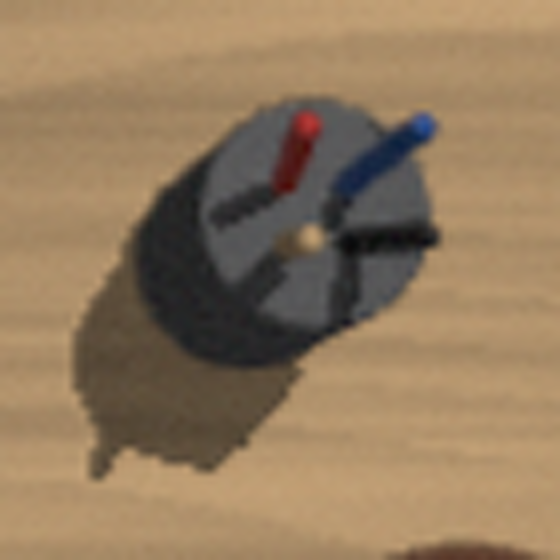

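move_arm --rows '[{"delta_rot": [0, 0, 0], "delta_pos": [0, 0, -4.5], "hand": 7}, {"delta_rot": [0, 0, 0], "delta_pos": [0, 0, -4.5], "hand": 7}, {"delta_rot": [0, 0, 0], "delta_pos": [0, 0, -4.5], "hand": 7}, {"delta_rot": [0, 0, 0], "delta_pos": [0, 0, -4.2], "hand": 7}, {"delta_rot": [0, 0, 0], "delta_pos": [0, 0, -2.5], "hand": 7}, {"delta_rot": [0, 0, 0], "delta_pos": [0, 0, -1], "hand": 7}, {"delta_rot": [0, 0, 0], "delta_pos": [0, 0, -1], "hand": 7}, {"delta_rot": [0, 0, 0], "delta_pos": [0, 0, 0], "hand": 7}, {"delta_rot": [0, 0, 0], "delta_pos": [0, 0, 0], "hand": 4.5}, {"delta_rot": [0, 0, 0], "delta_pos": [0, 0, 0], "hand": 4.1}]' --force 15

```text
t: 3.2
eef_pos: [0.488, -0.1218, 0.0278]
ee_rot: [3.14, 0.002, 2.501]
force: [-0.1, -0.2, -0.4]
width: 0.0594
```

move_arm --rows '[{"delta_rot": [0, 0, 0], "delta_pos": [0, 0, 0], "hand": 3}, {"delta_rot": [0, 0, 0], "delta_pos": [0, 0, 0], "hand": 3}, {"delta_rot": [0, 0, 0], "delta_pos": [0, 0, 0], "hand": 3}, {"delta_rot": [0, 0, 0], "delta_pos": [0, 0, 0], "hand": 3}, {"delta_rot": [0, 0, 0], "delta_pos": [0, 0, 0.5], "hand": 3}, {"delta_rot": [0, 0, 0], "delta_pos": [0, 0, 1], "hand": 3}, {"delta_rot": [0, 0, 0], "delta_pos": [0, 0, 2], "hand": 3}, {"delta_rot": [0, 0, 0], "delta_pos": [0, 0, 4], "hand": 3}, {"delta_rot": [0, 0, 0], "delta_pos": [0, 0, 4], "hand": 3}, {"delta_rot": [0, 0, 0], "delta_pos": [0, 0, 4.5], "hand": 3}]'

```text
t: 4.2
eef_pos: [0.4862, -0.122, 0.1883]
ee_rot: [-3.141, -0.001, 2.501]
force: [1.4, -0.3, -0.3]
width: 0.0402
```

move_arm --rows '[{"delta_rot": [0, 0, 0], "delta_pos": [0, 0, 4], "hand": 3}, {"delta_rot": [0, 0, 1.6], "delta_pos": [1.3, -4.7, 2], "hand": 3}, {"delta_rot": [0, 0, 1.6], "delta_pos": [1.4, -4.8, 0], "hand": 3}, {"delta_rot": [0, 0, 1.6], "delta_pos": [1.4, -4.8, 0], "hand": 3}, {"delta_rot": [0, 0, 1.6], "delta_pos": [1.4, -4.8, 0], "hand": 3}, {"delta_rot": [0, 0, 1.6], "delta_pos": [1.4, -4.8, 0], "hand": 3}, {"delta_rot": [0, 0, 1.7], "delta_pos": [1.4, -4.7, 0], "hand": 3}, {"delta_rot": [0, 0, 0], "delta_pos": [0, 0, 0], "hand": 3}, {"delta_rot": [0, 0, 0], "delta_pos": [0, 0, 0], "hand": 3}, {"delta_rot": [0, 0, 0], "delta_pos": [0, 0, 0], "hand": 3}]'

```text
t: 5.2
eef_pos: [0.569, -0.4049, 0.2458]
ee_rot: [3.141, -0.0, 2.67]
force: [0.4, 0.0, -0.9]
width: 0.0399
```

```bash
python3 -c "
from h import *
im,T=wshot('w2');panel(im,T,*YE,.026,(150,100,500,280),60)"
```

```text
tcp [ 569.  -404.9  245.8] rpy [180.  -0. 153.] t 5.2 w 39.9
(281, 269, 89, 11) (array([ 614.3, -428.6]), array([10.2, 85.7]), np.float32(63.1))
(297, 189, 51, 55) (array([ 562.7, -405.3]), array([46.3, 51. ]), np.float32(153.1))
(285, 168, 75, 15) (array([ 528.6, -388.2]), array([12.5, 67.4]), np.float32(63.1))
```

View pics/w2.png

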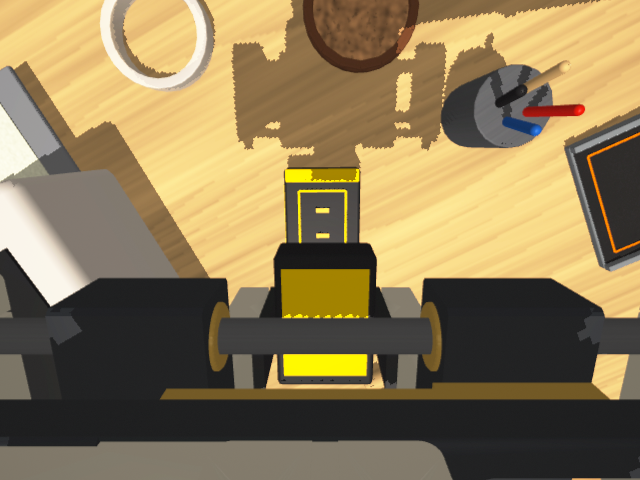

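```bash
python3 -c "
from h import *
T=np.load('pics/w2.npy')
p=ray('wrist',[(281,269),(370,269),(281,378),(370,378),(275,246),(375,246)],.2413,T);print(np.round(p*1000,1));c=p[:4].mean(0);print(c)
x=np.array([np.cos(np.radians(153)),np.sin(np.radians(153))])
d=(p[:4,:2]-[.569,-.4049])*1000;print(d@x, d@[-x[1],x[0]])
im=cv2.imread('pics/w2.png');cv2.imwrite('pics/w2c.png',cv2.resize(im[160:400,240:420],None,fx=2.5,fy=2.5))
"
```

```text
[[ 539.5 -409.6  241.3]
 [ 554.9 -379.2  241.3]
 [ 581.2 -432.3  241.3]
 [ 597.8 -399.4  241.3]
 [ 530.5 -407.3  241.3]
 [ 547.5 -373.7  241.3]]
[ 0.56833593 -0.40510847  0.2413    ]
[ 24.17013747  24.24742812 -23.25980498 -23.16956498] [ 17.58091897 -16.48144504  18.85960126 -18.01014321]
```

View pics/w2c.png

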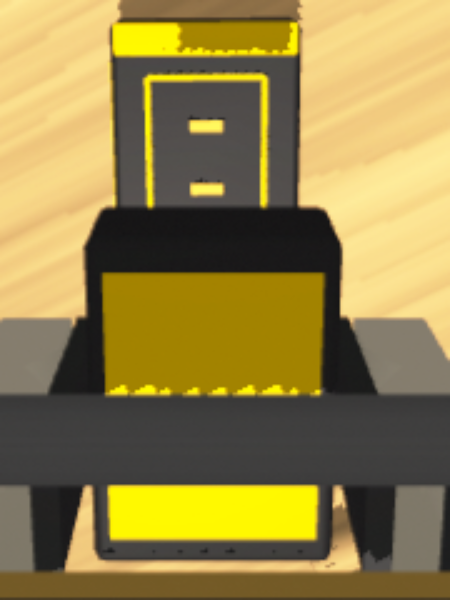

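move_arm --rows '[{"delta_rot": [0, 0, 0], "delta_pos": [0, -0.34, -3], "hand": 3}, {"delta_rot": [0, 0, 0], "delta_pos": [0, 0, -4], "hand": 3}, {"delta_rot": [0, 0, 0], "delta_pos": [0, 0, -4], "hand": 3}, {"delta_rot": [0, 0, 0], "delta_pos": [0, 0, -4], "hand": 3}, {"delta_rot": [0, 0, 0], "delta_pos": [0, 0, -2], "hand": 3}, {"delta_rot": [0, 0, 0], "delta_pos": [0, 0, -1], "hand": 3}, {"delta_rot": [0, 0, 0], "delta_pos": [0, 0, -0.5], "hand": 3}, {"delta_rot": [0, 0, 0], "delta_pos": [0, 0, -0.5], "hand": 3}, {"delta_rot": [0, 0, 0], "delta_pos": [0, 0, 0], "hand": 3}, {"delta_rot": [0, 0, 0], "delta_pos": [0, 0, 0], "hand": 3}]'

```text
t: 6.25
eef_pos: [0.57, -0.4091, 0.0568]
ee_rot: [3.142, 0.002, 2.671]
force: [0.9, 0.6, -0.4]
width: 0.0396
```

```bash
python3 -c "
from h import *
im,T=wshot('w3');print(get_state()['force'])"
```

```text
tcp [ 570.  -409.1   56.8] rpy [1.80e+02 1.00e-01 1.53e+02] t 6.25 w 39.6
[ 0.57189577 -0.14156937 -0.32140226]
```

View pics/w3.png

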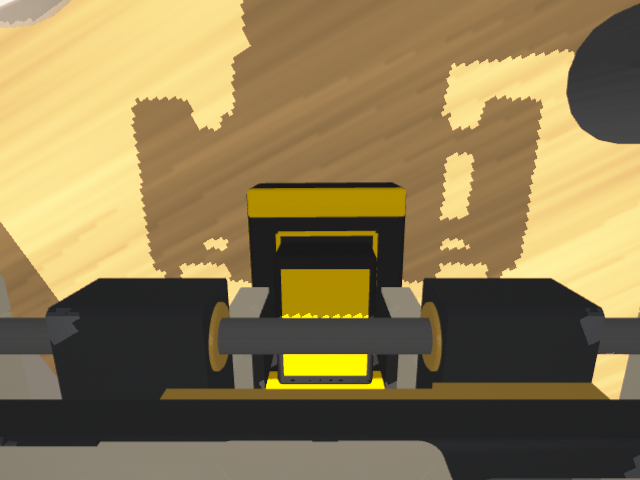

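move_arm --rows '[{"delta_rot": [0, 0, 0], "delta_pos": [0, 0, -0.1], "hand": 3}, {"delta_rot": [0, 0, 0], "delta_pos": [0, 0, -0.1], "hand": 3}, {"delta_rot": [0, 0, 0], "delta_pos": [0, 0, -0.1], "hand": 3}, {"delta_rot": [0, 0, 0], "delta_pos": [0, 0, 0], "hand": 3}, {"delta_rot": [0, 0, 0], "delta_pos": [0, 0, 0], "hand": 3}, {"delta_rot": [0, 0, 0], "delta_pos": [0, 0, 0], "hand": 3}, {"delta_rot": [0, 0, 0], "delta_pos": [0, 0, 0], "hand": 3}, {"delta_rot": [0, 0, 0], "delta_pos": [0, 0, 0], "hand": 3}, {"delta_rot": [0, 0, 0], "delta_pos": [0, 0, 0], "hand": 3}, {"delta_rot": [0, 0, 0], "delta_pos": [0, 0, 0], "hand": 3}]'

```text
t: 7.3
eef_pos: [0.5695, -0.409, 0.0532]
ee_rot: [-3.141, 0.001, 2.671]
force: [-2.1, 1.5, 6.3]
width: 0.0402
```

```bash
python3 -c "
from h import *
im,T=wshot('w4');print(get_state()['force'])
cv2.imwrite('pics/w4c.png',cv2.resize(im[170:400,220:430],None,fx=2.6,fy=2.6,interpolation=cv2.INTER_CUBIC))"
```

```text
tcp [ 569.5 -409.    53.2] rpy [-180.    0.  153.] t 7.3 w 40.2
[-2.17438164  0.98784495  4.33806158]
```

View pics/w4c.png

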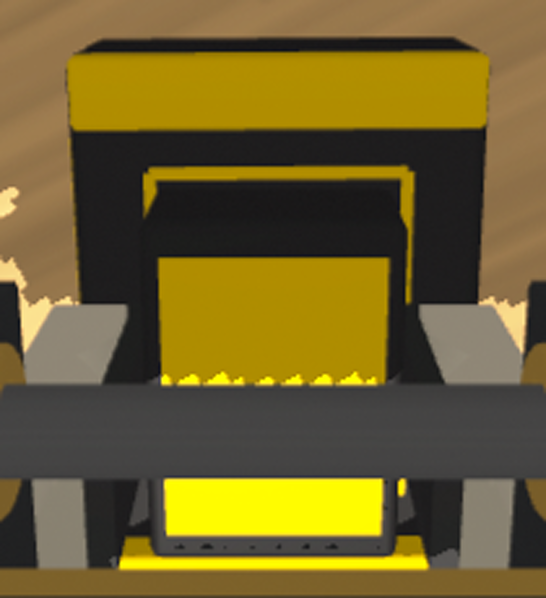

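move_arm --rows '[{"delta_rot": [0, 0, 0], "delta_pos": [0, 0, 0.05], "hand": 4.4}, {"delta_rot": [0, 0, 0], "delta_pos": [0, 0, 0], "hand": 5}, {"delta_rot": [0, 0, 0], "delta_pos": [0, 0, 0], "hand": 5.5}, {"delta_rot": [0, 0, 0], "delta_pos": [0, 0, 0], "hand": 5.8}, {"delta_rot": [0, 0, 0], "delta_pos": [0, 0, 1], "hand": 5.8}, {"delta_rot": [0, 0, 0], "delta_pos": [0, 0, 3], "hand": 6}, {"delta_rot": [0, 0, 0], "delta_pos": [0, 0, 4], "hand": 8}, {"delta_rot": [0, 0, 0], "delta_pos": [0, 0, 4], "hand": 8}, {"delta_rot": [0, 0, 0], "delta_pos": [0, 0, 4], "hand": 8}, {"delta_rot": [0, 0, 0], "delta_pos": [0, 0, 3.5], "hand": 8}]'

```text
t: 8.35
eef_pos: [0.5694, -0.409, 0.2515]
ee_rot: [-3.141, 0.002, 2.671]
force: [0.1, 0.2, -0.5]
width: 0.0792
```

```bash
python3 -c "
from h import *
im,T=wshot('w5');panel(im,T,*YE,.048,(150,100,500,280),60);print('at.026');panel(im,T,*YE,.026,(150,100,500,280),60)
cv2.imwrite('pics/w5c.png',cv2.resize(im[140:300,220:430],None,fx=3,fy=3,interpolation=cv2.INTER_CUBIC))"
```

```text
tcp [ 569.4 -409.   251.5] rpy [-1.80e+02  1.00e-01  1.53e+02] t 8.35 w 79.2
(292, 258, 70, 14) (array([ 602.6, -425.1]), array([12.5, 63.6]), np.float32(63.1))
(305, 198, 40, 52) (array([ 568. , -409.3]), array([34.6, 46.8]), np.float32(153.7))
(301, 185, 50, 66) (array([ 564.1, -406.2]), array([43.1, 58.8]), np.float32(154.1))
(289, 165, 74, 14) (array([ 527.2, -387.9]), array([11. , 63.3]), np.float32(63.1))
at.026
(292, 258, 70, 14) (array([ 608.9, -428.2]), array([13.3, 67.7]), np.float32(63.1))
(305, 198, 40, 52) (array([ 572. , -411.3]), array([36.8, 49.8]), np.float32(153.7))
(301, 185, 50, 66) (array([ 567.8, -408.1]), array([45.9, 62.6]), np.float32(154.1))
(289, 165, 74, 14) (array([ 528.5, -388.5]), array([11.8, 67.4]), np.float32(63.1))
```

View pics/w5c.png

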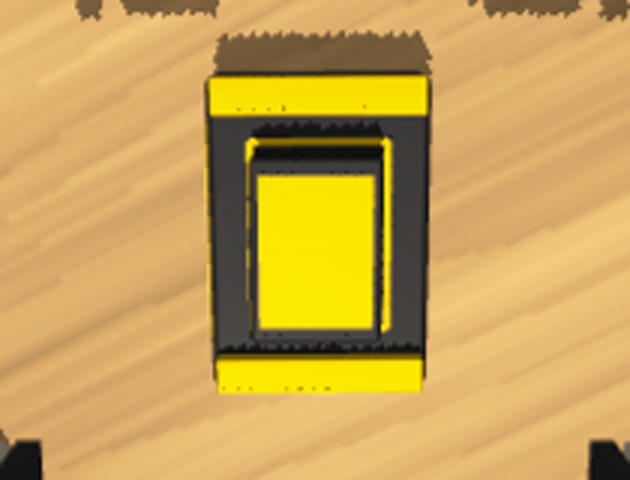

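move_arm --rows '[{"delta_rot": [0, 0, -1.5], "delta_pos": [-0.5, 4.8, 0], "hand": 8}, {"delta_rot": [0, 0, -1.5], "delta_pos": [-0.5, 4.8, 0], "hand": 8}, {"delta_rot": [0, 0, -1.5], "delta_pos": [-0.5, 4.8, 0], "hand": 8}, {"delta_rot": [0, 0, -1.5], "delta_pos": [-0.5, 4.8, 0], "hand": 8}, {"delta_rot": [0, 0, -1.5], "delta_pos": [-0.5, 4.8, 0], "hand": 8}, {"delta_rot": [0, 0, -1.5], "delta_pos": [-0.5, 4.8, 0], "hand": 8}, {"delta_rot": [0, 0, -1.5], "delta_pos": [-0.5, 4.8, 0], "hand": 8}, {"delta_rot": [0, 0, -1.5], "delta_pos": [-0.5, 4.8, 0], "hand": 8}, {"delta_rot": [0, 0, -1.5], "delta_pos": [-0.5, 4.8, 0], "hand": 8}, {"delta_rot": [0, 0, -1.5], "delta_pos": [-0.5, 4.8, 0], "hand": 8}]'

```text
t: 9.4
eef_pos: [0.5188, 0.073, 0.249]
ee_rot: [3.14, 0.001, 2.408]
force: [1.7, 0.5, 0.2]
width: 0.08
```

move_arm --rows '[{"delta_rot": [0, 0, 0], "delta_pos": [-0.7, 4.7, 0], "hand": 8}, {"delta_rot": [0, 0, 0], "delta_pos": [0, 0, 0], "hand": 8}, {"delta_rot": [0, 0, 0], "delta_pos": [0, 0, 0], "hand": 8}, {"delta_rot": [0, 0, 0], "delta_pos": [0, 0, 0], "hand": 8}, {"delta_rot": [0, 0, 0], "delta_pos": [0, 0, 0], "hand": 8}, {"delta_rot": [0, 0, 0], "delta_pos": [0, 0, 0], "hand": 8}, {"delta_rot": [0, 0, 0], "delta_pos": [0, 0, 0], "hand": 8}, {"delta_rot": [0, 0, 0], "delta_pos": [0, 0, 0], "hand": 8}, {"delta_rot": [0, 0, 0], "delta_pos": [0, 0, 0], "hand": 8}, {"delta_rot": [0, 0, 0], "delta_pos": [0, 0, 0], "hand": 8}]'

```text
t: 10.4
eef_pos: [0.5124, 0.118, 0.248]
ee_rot: [-3.141, -0.0, 2.408]
force: [-0.5, -0.1, -0.7]
width: 0.08
```

```bash
python3 -c "
from h import *
im,T=wshot('w6')"
```

```text
tcp [512.4 118.  248. ] rpy [-180.   -0.  138.] t 10.4 w 80.0
```

View pics/w6.png

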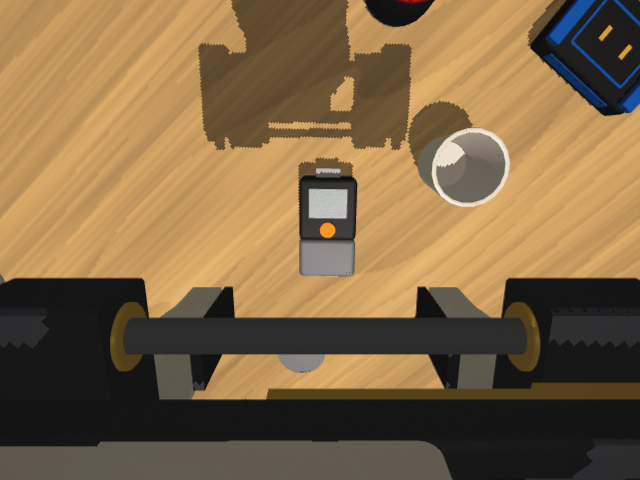

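```bash
python3 -c "
from h import *
im=cv2.imread('pics/w6.png');T=np.load('pics/w6.npy')
cv2.imwrite('pics/w6c.png',cv2.resize(im[150:290,270:390],None,fx=4,fy=4,interpolation=cv2.INTER_CUBIC))
x=np.array([np.cos(np.radians(138)),np.sin(np.radians(138))]);y=np.array([-x[1],x[0]])
for a in [[(301,182),(355,182),(301,275),(354,275)]]:
  p=ray('wrist',a,.04,T)[:,:2]*1000-[512.4,118];print(np.round(p@x,1),np.round(p@y,1))
H=hsv(im);m=cv2.inRange(H,(0,0,0),(180,75,255))|cv2.inRange(H,(0,0,0),(180,255,60))
k=np.zeros_like(m);k[176:285,285:370]=m[176:285,285:370];k=cv2.morphologyEx(k,cv2.MORPH_OPEN,np.ones((5,5)))
c=max(cv2.findContours(k,0,1)[0],key=cv2.contourArea);print(cv2.boundingRect(c),cv2.minAreaRect(c),rect('wrist',c[:,0],.04,T))"
```

```text
[ 38.   38.1 -48.5 -48.4] [ 22.2 -25.4  23.4 -26.4]
(300, 176, 57, 100) ((328.0, 225.5), (99.0, 56.0), 90.0) (array([515.3, 117.3]), array([50.1, 92.4]), np.float32(137.2))
```

View pics/w6c.png

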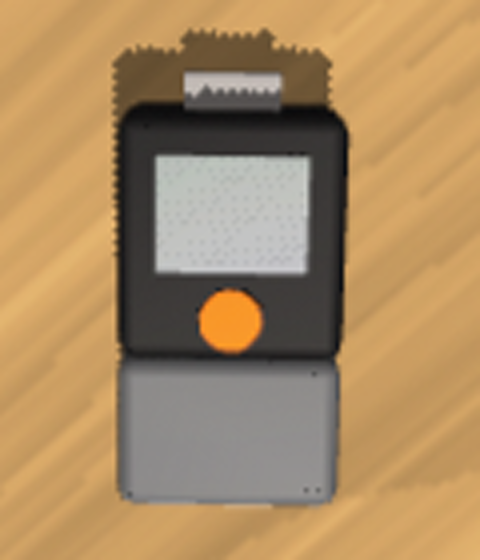

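```bash
python3 -c "
from h import *
T=np.load('pics/w6.npy')
x=np.array([np.cos(np.radians(138)),np.sin(np.radians(138))]);y=np.array([-x[1],x[0]])
for z in (0,.01,.02,.03,.04):
  p=ray('wrist',[(328,168),(328,177),(328,182),(328,275.7)],z,T)[:,:2]*1000-[512.4,118];print(z,np.round(p@x,1))
im=cv2.imread('pics/top0.png');cv2.imwrite('pics/ft.png',cv2.resize(im[190:260,222:292],None,fx=8,fy=8,interpolation=cv2.INTER_CUBIC))
im=cv2.imread('pics/scene0.png');cv2.imwrite('pics/fs.png',cv2.resize(im[240:310,310:390],None,fx=8,fy=8,interpolation=cv2.INTER_CUBIC))
"
```

```text
0 [ 47.8  39.1  34.3 -63. ]
0.01 [ 48.4  40.   35.2 -59.5]
0.02 [ 49.   40.8  36.2 -56.1]
0.03 [ 49.5  41.6  37.1 -52.6]
0.04 [ 50.1  42.4  38.  -49.2]
```

View pics/ft.png

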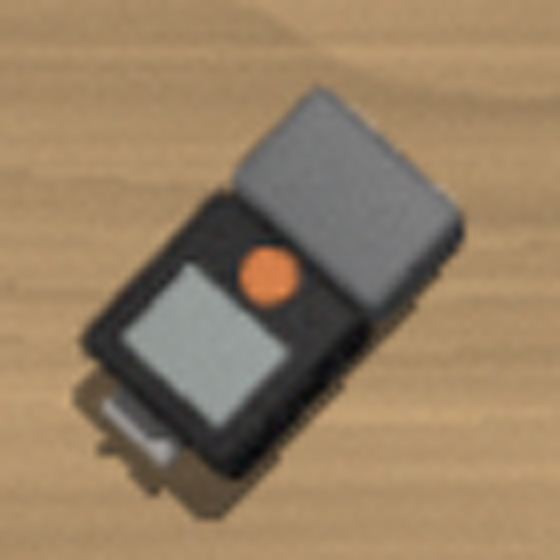

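View pics/fs.png

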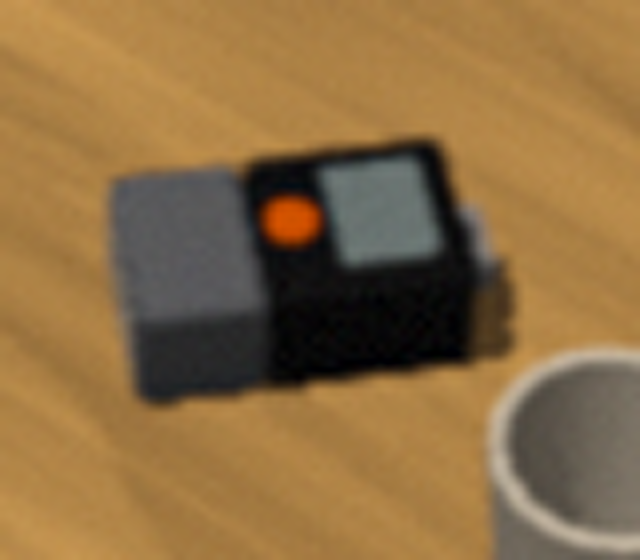

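move_arm --rows '[{"delta_rot": [0, 0, 0], "delta_pos": [0.1, 0.1, -4.5], "hand": 7.2}, {"delta_rot": [0, 0, 0], "delta_pos": [0, 0, -4.5], "hand": 7.2}, {"delta_rot": [0, 0, 0], "delta_pos": [0, 0, -4.5], "hand": 7.2}, {"delta_rot": [0, 0, 0], "delta_pos": [0, 0, -3.5], "hand": 7.2}, {"delta_rot": [0, 0, 0], "delta_pos": [0, 0, -2], "hand": 7.2}, {"delta_rot": [0, 0, 0], "delta_pos": [0, 0, -1], "hand": 7.2}, {"delta_rot": [0, 0, 0], "delta_pos": [0, 0, -0.9], "hand": 7.2}, {"delta_rot": [0, 0, 0], "delta_pos": [0, 0, 0], "hand": 7}, {"delta_rot": [0, 0, 0], "delta_pos": [0, 0, 0], "hand": 6}, {"delta_rot": [0, 0, 0], "delta_pos": [0, 0, 0], "hand": 5.4}]' --force 25

```text
t: 11.45
eef_pos: [0.5141, 0.1195, 0.0401]
ee_rot: [3.14, 0.001, 2.409]
force: [-0.6, 0.0, 0.1]
width: 0.0591
```

move_arm --rows '[{"delta_rot": [0, 0, 0], "delta_pos": [0, 0, 0], "hand": 4.5}, {"delta_rot": [0, 0, 0], "delta_pos": [0, 0, 0], "hand": 4.5}, {"delta_rot": [0, 0, 0], "delta_pos": [0, 0, 0], "hand": 4.5}, {"delta_rot": [0, 0, 0], "delta_pos": [0, 0, 0], "hand": 4.5}, {"delta_rot": [0, 0, 0], "delta_pos": [0, 0, 0.5], "hand": 4.5}, {"delta_rot": [0, 0, 0], "delta_pos": [0, 0, 1], "hand": 4.5}, {"delta_rot": [0, 0, 0], "delta_pos": [0, 0, 2], "hand": 4.5}, {"delta_rot": [0, 0, 0], "delta_pos": [0, 0, 4], "hand": 4.5}, {"delta_rot": [0, 0, 0], "delta_pos": [0, 0, 4], "hand": 4.5}, {"delta_rot": [0, 0, 0], "delta_pos": [0, 0, 4], "hand": 4.5}]'

```text
t: 12.45
eef_pos: [0.5128, 0.1187, 0.1961]
ee_rot: [-3.141, -0.0, 2.409]
force: [0.9, 1.8, -2.3]
width: 0.0521
```

move_arm --rows '[{"delta_rot": [0, 0, 5.1], "delta_pos": [2.1, -3.2, 0.6], "hand": 4.5}, {"delta_rot": [0, 0, 5.1], "delta_pos": [2.1, -3.2, 0.6], "hand": 4.5}, {"delta_rot": [0, 0, 5.1], "delta_pos": [2.1, -3.2, 0.6], "hand": 4.5}, {"delta_rot": [0, 0, 5.1], "delta_pos": [2.1, -3.2, 0.6], "hand": 4.5}, {"delta_rot": [0, 0, 5.1], "delta_pos": [2.1, -3.2, 0.6], "hand": 4.5}, {"delta_rot": [0, 0, 5.1], "delta_pos": [2.1, -3.2, 0.6], "hand": 4.5}, {"delta_rot": [0, 0, 5.1], "delta_pos": [2.1, -3.1, 0.6], "hand": 4.5}, {"delta_rot": [0, 0, 5.0], "delta_pos": [2.1, -3.1, 0.6], "hand": 4.5}, {"delta_rot": [0, 0, 0], "delta_pos": [0, 0, 0], "hand": 4.5}, {"delta_rot": [0, 0, 0], "delta_pos": [0, 0, 0], "hand": 4.5}]'

```text
t: 13.45
eef_pos: [0.681, -0.1358, 0.2417]
ee_rot: [3.141, -0.001, 3.117]
force: [0.4, -0.1, -2.1]
width: 0.0519
```

```bash
python3 -c "
from h import *
im,T=wshot('w7');panel(im,T,(4,130,90),(16,255,255),.010,(200,100,450,300),30)"
```

```text
tcp [ 681.  -135.8  241.7] rpy [ 1.800e+02 -1.000e-01  1.786e+02] t 13.45 w 51.9
(296, 162, 61, 49) (array([ 648.1, -134.1]), array([44.1, 56.9]), np.float32(87.3))
```

View pics/w7.png

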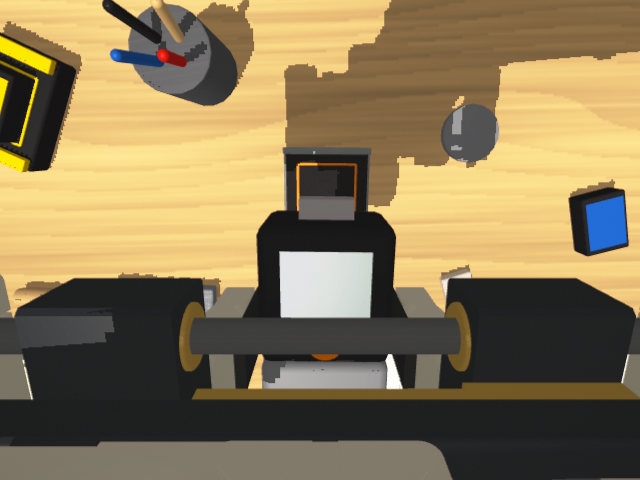

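```bash
python3 -c "
from h import *
for n,px,z,tc,yaw in [('w6',[(308.7,188.7),(347.5,188.7),(328,168)],[.04,.04,.02],(512.4,118),138),('w7',[(279,251.5),(373,251.5),(328,195)],[.2417+.001]*2+[.2417-.019],(681,-135.8),178.6)]:
  T=np.load(f'pics/{n}.npy');a=np.radians(yaw);x=np.array([np.cos(a),np.sin(a)]);y=np.array([-x[1],x[0]])
  for q,zz in zip(px,z):
    p=ray('wrist',q,zz,T)[0,:2]*1000-tc;print(n,np.round([p@x,p@y],1))
"
```

```text
w6 [32.1 15.4]
w6 [ 32.2 -18.9]
w6 [49.  -1.7]
w7 [33.  16.9]
w7 [ 33.  -17.3]
w7 [51. -1.]
```

move_arm --rows '[{"delta_rot": [0, 0, 0], "delta_pos": [0, 0.1, -3], "hand": 4.5}, {"delta_rot": [0, 0, 0], "delta_pos": [0, 0, -4], "hand": 4.5}, {"delta_rot": [0, 0, 0], "delta_pos": [0, 0, -4], "hand": 4.5}, {"delta_rot": [0, 0, 0], "delta_pos": [0, 0, -4], "hand": 4.5}, {"delta_rot": [0, 0, 0], "delta_pos": [0, 0, -2], "hand": 4.5}, {"delta_rot": [0, 0, 0], "delta_pos": [0, 0, -1], "hand": 4.5}, {"delta_rot": [0, 0, 0], "delta_pos": [0, 0, -0.6], "hand": 4.5}, {"delta_rot": [0, 0, 0], "delta_pos": [0, 0, -0.2], "hand": 4.5}, {"delta_rot": [0, 0, 0], "delta_pos": [0, 0, 0], "hand": 4.5}, {"delta_rot": [0, 0, 0], "delta_pos": [0, 0, 0], "hand": 4.5}]'

```text
t: 14.5
eef_pos: [0.6821, -0.1338, 0.0555]
ee_rot: [3.142, 0.002, 3.119]
force: [0.3, -0.3, -2.0]
width: 0.0518
```

```bash
python3 -c "
from h import *
im,T=wshot('w8');print(get_state()['force'])
cv2.imwrite('pics/w8c.png',cv2.resize(im[120:400,210:450],None,fx=2.1,fy=2.1,interpolation=cv2.INTER_CUBIC))"
```

```text
tcp [ 682.1 -133.8   55.5] rpy [1.800e+02 1.000e-01 1.787e+02] t 14.5 w 51.8
[ 0.16001942 -0.12410097 -2.13695546]
```

View pics/w8c.png

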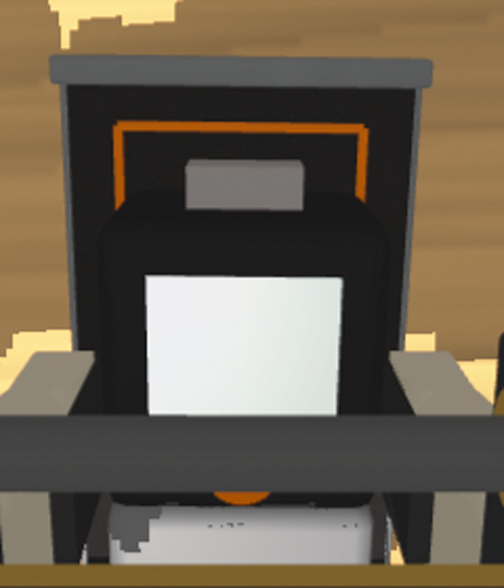

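```bash
python3 -c "
from h import *
T=np.load('pics/w8.npy')
f=lambda u,v:(210+u/2.1,120+v/2.1)
print(ray('wrist',[f(115,122),f(368,127)],.010,T)*1000)
for z in(.032,.0365,.041):print(ray('wrist',[f(187,160),f(303,161)],z,T)*1000)
print(ray('wrist',[f(145,276),f(343,278)],.0565,T)*1000)
"
```

```text
[[ 626.1878443  -160.74126475   10.        ]
 [ 628.41019158 -104.8127305    10.        ]]
[[ 632.05300971 -143.61892683   32.        ]
 [ 632.70954125 -120.81435993   32.        ]]
[[ 631.47051806 -143.30703515   36.5       ]
 [ 632.10856389 -121.14456761   36.5       ]]
[[ 630.8880264  -142.99514347   41.        ]
 [ 631.50758653 -121.47477529   41.        ]]
[[ 648.77459234 -149.93152809   56.5       ]
 [ 649.82187065 -115.70139669   56.5       ]]
```

move_arm --rows '[{"delta_rot": [0, 0, 0], "delta_pos": [-0.1, 0, -0.2], "hand": 4.5}, {"delta_rot": [0, 0, 0], "delta_pos": [0, 0, -0.2], "hand": 4.5}, {"delta_rot": [0, 0, 0], "delta_pos": [0, 0, -0.1], "hand": 4.5}, {"delta_rot": [0, 0, 0], "delta_pos": [0, 0, 0], "hand": 4.5}, {"delta_rot": [0, 0, 0], "delta_pos": [0, 0, 0], "hand": 4.5}, {"delta_rot": [0, 0, 0], "delta_pos": [0, 0, 0], "hand": 4.5}, {"delta_rot": [0, 0, 0], "delta_pos": [0, 0, 0], "hand": 4.5}, {"delta_rot": [0, 0, 0], "delta_pos": [0, 0, 0], "hand": 4.5}, {"delta_rot": [0, 0, 0], "delta_pos": [0, 0, 0], "hand": 4.5}, {"delta_rot": [0, 0, 0], "delta_pos": [0, 0, 0], "hand": 4.5}]'

```text
t: 15.55
eef_pos: [0.6805, -0.134, 0.0501]
ee_rot: [-3.141, 0.001, 3.119]
force: [-2.1, 1.3, 5.2]
width: 0.0518
```

move_arm --rows '[{"delta_rot": [0, 0, 0], "delta_pos": [0, 0, 0.05], "hand": 5.6}, {"delta_rot": [0, 0, 0], "delta_pos": [0, 0, 0], "hand": 6.2}, {"delta_rot": [0, 0, 0], "delta_pos": [0, 0, 0], "hand": 6.8}, {"delta_rot": [0, 0, 0], "delta_pos": [0, 0, 0], "hand": 7}, {"delta_rot": [0, 0, 0], "delta_pos": [0, 0, 1], "hand": 7}, {"delta_rot": [0, 0, 0], "delta_pos": [0, 0, 3], "hand": 7}, {"delta_rot": [0, 0, 0], "delta_pos": [0, 0, 4], "hand": 8}, {"delta_rot": [0, 0, 0], "delta_pos": [0, 0, 4], "hand": 8}, {"delta_rot": [0, 0, 0], "delta_pos": [0, 0, 4], "hand": 8}, {"delta_rot": [0, 0, 0], "delta_pos": [0, 0, 4], "hand": 8}]'

```text
t: 16.55
eef_pos: [0.6801, -0.1339, 0.2523]
ee_rot: [-3.142, 0.001, 3.119]
force: [1.1, -0.4, -0.0]
width: 0.0799
```

```bash
python3 -c "
from h import *
im,T=wshot('w9')
cv2.imwrite('pics/w9c.png',cv2.resize(im[130:310,230:420],None,fx=3.2,fy=3.2,interpolation=cv2.INTER_CUBIC))
im=grab_frame('top');cv2.imwrite('pics/top1.png',im)
a=cv2.resize(im[105:200,330:420],None,fx=6,fy=6,interpolation=cv2.INTER_CUBIC);cv2.imwrite('pics/t1c.png',a)"
```

```text
tcp [ 680.1 -133.9  252.3] rpy [-1.800e+02  1.000e-01  1.787e+02] t 16.55 w 79.9
```

View pics/w9c.png

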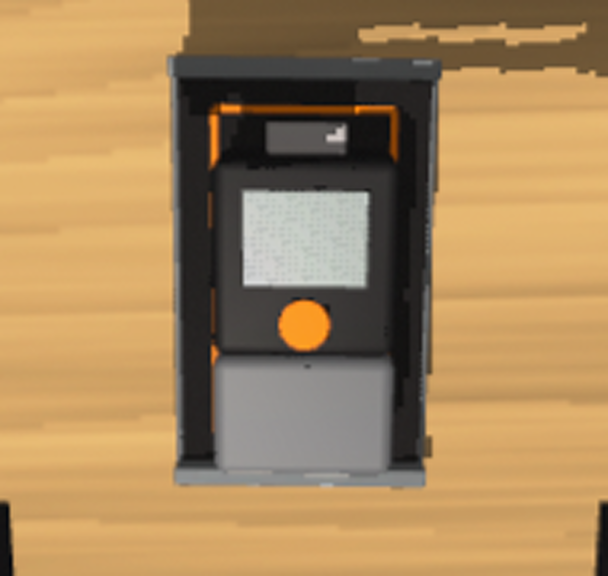

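View pics/t1c.png

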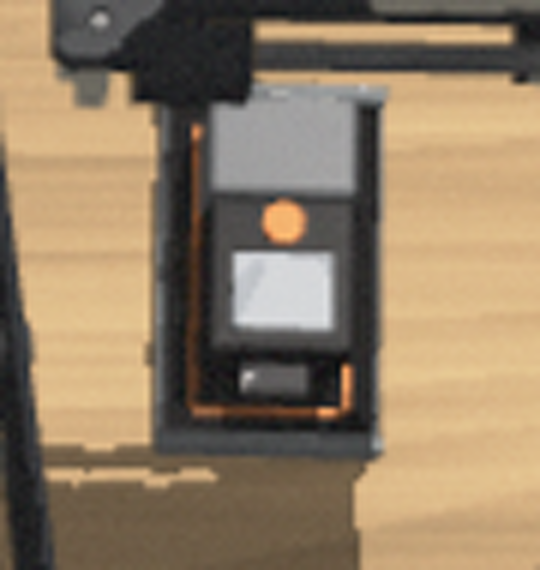

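```bash
python3 -c "
from h import *
T=np.load('pics/w9.npy')
f=lambda u,v:(230+u/3.2,130+v/3.2)
print('outline',ray('wrist',[f(211,105),f(399,107)],.010,T)*1000)
print('foot',ray('wrist',[f(266,122),f(347,123)],.03,T)*1000)
print('lamp',ray('wrist',[f(214,471),f(392,472)],.05,T)*1000)
print('stops far inner/outer',ray('wrist',[f(300,58),f(300,487),f(300,461)],.018,T)*1000)
print('top: lamp/foot')
g=lambda u,v:(330+u/6,105+v/6)
print(ray('top',[g(212,95),g(358,95)],.05)*1000, ray('top',[g(275,394)],.03)*1000, 'outl',ray('top',[g(192,414),g(350,414)],.010)*1000)
"
```

```text
outline [[ 626.07435579 -160.7243389    10.        ]
 [ 627.80161637 -104.51281666   10.        ]]
foot [[ 630.23912815 -143.79718257   30.        ]
 [ 630.98561218 -120.78065851   30.        ]]
lamp [[ 727.72425297 -160.98129179   50.        ]
 [ 729.06599815 -109.54101941   50.        ]]
stops far inner/outer [[ 612.93152949 -133.80220341   18.        ]
 [ 744.8070985  -136.56718735   18.        ]
 [ 736.10621035 -136.3847592    18.        ]]
top: lamp/foot
[[ 731.44675823 -111.59115997   50.        ]
 [ 731.17603103 -161.90666499   50.        ]] [[ 631.03882125 -133.821812     30.        ]] outl [[ 628.52064683 -106.96768058   10.        ]
 [ 628.17931161 -162.83934443   10.        ]]
```

move_arm --rows '[{"delta_rot": [0, 0, 2.5], "delta_pos": [0.1, 4.4, 0], "hand": 8}, {"delta_rot": [0, 0, 2.6], "delta_pos": [0.2, 4.4, 0], "hand": 8}, {"delta_rot": [0, 0, 2.6], "delta_pos": [0.2, 4.4, 0], "hand": 8}, {"delta_rot": [0, 0, 2.6], "delta_pos": [0.2, 4.4, 0], "hand": 8}, {"delta_rot": [0, 0, 2.5], "delta_pos": [0.2, 4.3, 0], "hand": 8}, {"delta_rot": [0, 0, 2.5], "delta_pos": [0.1, 4.3, 0], "hand": 8}, {"delta_rot": [0, 0, 0], "delta_pos": [0, 0, 0], "hand": 7}, {"delta_rot": [0, 0, 0], "delta_pos": [0, 0, 0], "hand": 7}, {"delta_rot": [0, 0, 0], "delta_pos": [0, 0, 0], "hand": 7}, {"delta_rot": [0, 0, 0], "delta_pos": [0, 0, 0], "hand": 7}]'

```text
t: 17.65
eef_pos: [0.6904, 0.1269, 0.2498]
ee_rot: [-3.142, 0.0, -2.899]
force: [0.3, -0.9, -0.3]
width: 0.0698
```

```bash
python3 -c "
from h import *
im,T=wshot('w10');panel(im,T,*BL,.022)
cv2.imwrite('pics/w10c.png',cv2.resize(im[140:300,220:430],None,fx=3,fy=3,interpolation=cv2.INTER_CUBIC))"
```

```text
tcp [690.4 126.9 249.8] rpy [-180.     0.  -166.1] t 17.65 w 69.8
(604, 197, 36, 15) (array([606.5, 396.4]), array([12.4, 34.3]), np.float32(101.2))
(307, 195, 38, 48) (array([688.3, 127.3]), array([35. , 45.6]), np.float32(14.0))
(591, 114, 29, 79) (array([567.8, 360.1]), array([10.1, 69.7]), np.float32(11.1))
```

View pics/w10c.png

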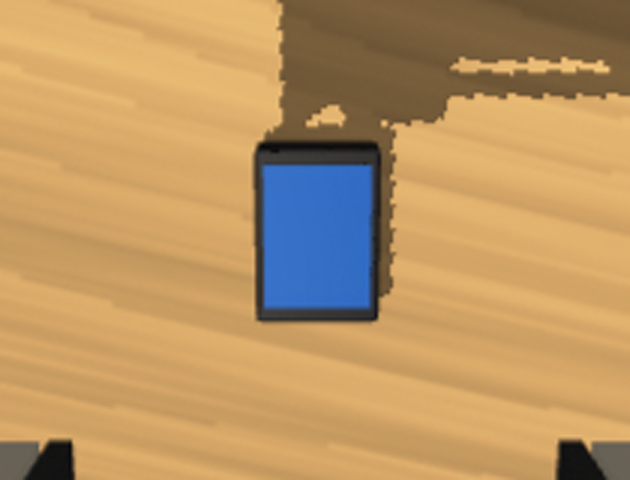

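move_arm --rows '[{"delta_rot": [0, 0, 0], "delta_pos": [-0.05, 0.05, -4.5], "hand": 7}, {"delta_rot": [0, 0, 0], "delta_pos": [0, 0, -4.5], "hand": 7}, {"delta_rot": [0, 0, 0], "delta_pos": [0, 0, -4.5], "hand": 7}, {"delta_rot": [0, 0, 0], "delta_pos": [0, 0, -4.3], "hand": 7}, {"delta_rot": [0, 0, 0], "delta_pos": [0, 0, -2.5], "hand": 7}, {"delta_rot": [0, 0, 0], "delta_pos": [0, 0, -1], "hand": 7}, {"delta_rot": [0, 0, 0], "delta_pos": [0, 0, -1], "hand": 7}, {"delta_rot": [0, 0, 0], "delta_pos": [0, 0, 0], "hand": 6}, {"delta_rot": [0, 0, 0], "delta_pos": [0, 0, 0], "hand": 4.5}, {"delta_rot": [0, 0, 0], "delta_pos": [0, 0, 0], "hand": 4.1}]' --force 15

```text
t: 18.7
eef_pos: [0.6908, 0.1289, 0.0283]
ee_rot: [3.141, 0.003, -2.897]
force: [0.8, 0.1, -0.4]
width: 0.0517
```

move_arm --rows '[{"delta_rot": [0, 0, 0], "delta_pos": [0, 0, 0], "hand": 3}, {"delta_rot": [0, 0, 0], "delta_pos": [0, 0, 0], "hand": 3}, {"delta_rot": [0, 0, 0], "delta_pos": [0, 0, 0], "hand": 3}, {"delta_rot": [0, 0, 0], "delta_pos": [0, 0, 0], "hand": 3}, {"delta_rot": [0, 0, 0], "delta_pos": [0, 0, 0.5], "hand": 3}, {"delta_rot": [0, 0, 0], "delta_pos": [0, 0, 1], "hand": 3}, {"delta_rot": [0, 0, 0], "delta_pos": [0, 0, 2], "hand": 3}, {"delta_rot": [0, 0, 0], "delta_pos": [0, 0, 4], "hand": 3}, {"delta_rot": [0, 0, 0], "delta_pos": [0, 0, 4.5], "hand": 3}, {"delta_rot": [0, 0, 0], "delta_pos": [0, 0, 4.5], "hand": 3}]'

```text
t: 19.7
eef_pos: [0.6895, 0.1284, 0.1936]
ee_rot: [-3.141, -0.0, -2.897]
force: [1.2, 0.6, -0.6]
width: 0.0394
```

move_arm --rows '[{"delta_rot": [0, 0, 0], "delta_pos": [0, 0, 2.5], "hand": 3}, {"delta_rot": [0, 0, -0.4], "delta_pos": [-1.8, 3.9, 2.5], "hand": 3}, {"delta_rot": [0, 0, -0.5], "delta_pos": [-1.8, 3.9, 0], "hand": 3}, {"delta_rot": [0, 0, -0.4], "delta_pos": [-1.8, 3.9, 0], "hand": 3}, {"delta_rot": [0, 0, -0.4], "delta_pos": [-1.8, 3.9, 0], "hand": 3}, {"delta_rot": [0, 0, -0.4], "delta_pos": [-1.8, 3.9, 0], "hand": 3}, {"delta_rot": [0, 0, -0.4], "delta_pos": [-1.8, 3.9, 0], "hand": 3}, {"delta_rot": [0, 0, -0.4], "delta_pos": [-1.8, 3.9, 0], "hand": 3}, {"delta_rot": [0, 0, 0], "delta_pos": [0, 0, 0], "hand": 3}, {"delta_rot": [0, 0, 0], "delta_pos": [0, 0, 0], "hand": 3}]'

```text
t: 20.7
eef_pos: [0.563, 0.4026, 0.2418]
ee_rot: [-3.142, -0.0, -2.945]
force: [0.8, -1.1, -0.7]
width: 0.0401
```

```bash
python3 -c "
from h import *
im,T=wshot('w11');panel(im,T,*BL,.026,(150,100,500,285),60)"
```

```text
tcp [563.  402.6 241.8] rpy [-180.    -0.  -168.8] t 20.7 w 40.1
(280, 266, 90, 19) (array([612.5, 412.5]), array([18.2, 85.5]), np.float32(101.4))
(298, 187, 51, 54) (array([554.7, 399. ]), array([46. , 49.3]), np.float32(11.4))
(285, 166, 76, 14) (array([517.9, 391.5]), array([11.5, 67.3]), np.float32(101.4))
```

View pics/w11.png

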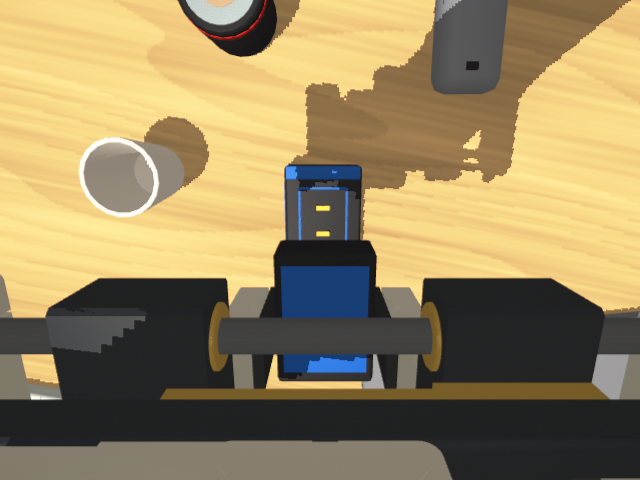

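move_arm --rows '[{"delta_rot": [0, 0, 0], "delta_pos": [0.13, -0.16, -3], "hand": 3}, {"delta_rot": [0, 0, 0], "delta_pos": [0, 0, -4], "hand": 3}, {"delta_rot": [0, 0, 0], "delta_pos": [0, 0, -4], "hand": 3}, {"delta_rot": [0, 0, 0], "delta_pos": [0, 0, -4], "hand": 3}, {"delta_rot": [0, 0, 0], "delta_pos": [0, 0, -1.8], "hand": 3}, {"delta_rot": [0, 0, 0], "delta_pos": [0, 0, -1], "hand": 3}, {"delta_rot": [0, 0, 0], "delta_pos": [0, 0, -0.5], "hand": 3}, {"delta_rot": [0, 0, 0], "delta_pos": [0, 0, -0.2], "hand": 3}, {"delta_rot": [0, 0, 0], "delta_pos": [0, 0, 0], "hand": 3}, {"delta_rot": [0, 0, 0], "delta_pos": [0, 0, 0], "hand": 3}]'

```text
t: 21.75
eef_pos: [0.5657, 0.4005, 0.0579]
ee_rot: [3.14, 0.002, -2.948]
force: [0.1, -0.3, -0.7]
width: 0.04
```

```bash
python3 -c "
from h import *
im,T=wshot('w12');print(get_state()['force'])
cv2.imwrite('pics/w12c.png',cv2.resize(im[170:400,220:430],None,fx=2.6,fy=2.6,interpolation=cv2.INTER_CUBIC))"
```

```text
tcp [565.7 400.5  57.9] rpy [ 1.799e+02  1.000e-01 -1.689e+02] t 21.75 w 40.0
[0.53767951 0.21296143 0.21230792]
```

View pics/w12c.png

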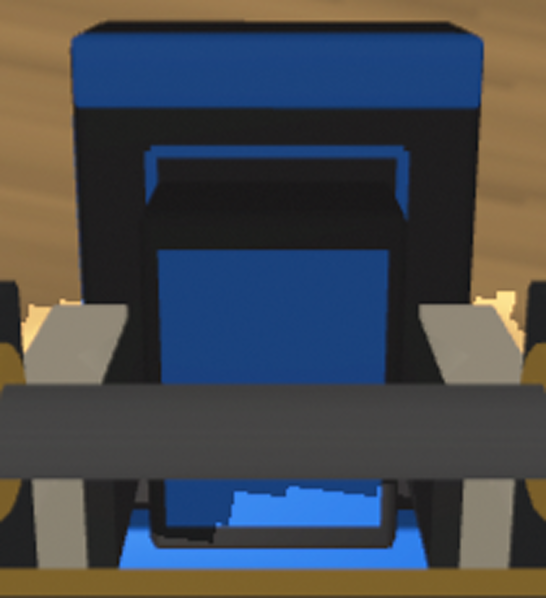

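```bash
python3 -c "
from h import *
f=lambda u,v:(220+u/2.6,170+v/2.6)
for n,a,yaw,tc in [('w4',[(280,166,.026),(280,182,.0265),(275,257,.0487),(275,537,.0487)],153,(569.5,-409)),('w12',[(277,146,.026),(277,185,.0305),(275,250,.0525),(275,527,.0525)],191.1,(565.7,400.5))]:
  T=np.load(f'pics/{n}.npy');r=np.radians(yaw);x=np.array([np.cos(r),np.sin(r)])
  print(n,[np.round((ray('wrist',f(u,v),z,T)[0,:2]*1000-tc)@x,1) for u,v,z in a])
"
```

```text
w4 [np.float64(32.8), np.float64(30.2), np.float64(24.3), np.float64(-22.5)]
w12 [np.float64(35.5), np.float64(29.8), np.float64(25.4), np.float64(-21.0)]
```

move_arm --rows '[{"delta_rot": [0, 0, 0], "delta_pos": [-0.14, -0.03, -0.1], "hand": 3}, {"delta_rot": [0, 0, 0], "delta_pos": [0, 0, -0.1], "hand": 3}, {"delta_rot": [0, 0, 0], "delta_pos": [0, 0, -0.1], "hand": 3}, {"delta_rot": [0, 0, 0], "delta_pos": [0, 0, -0.1], "hand": 3}, {"delta_rot": [0, 0, 0], "delta_pos": [0, 0, 0], "hand": 3}, {"delta_rot": [0, 0, 0], "delta_pos": [0, 0, 0], "hand": 3}, {"delta_rot": [0, 0, 0], "delta_pos": [0, 0, 0], "hand": 3}, {"delta_rot": [0, 0, 0], "delta_pos": [0, 0, 0], "hand": 3}, {"delta_rot": [0, 0, 0], "delta_pos": [0, 0, 0], "hand": 3}, {"delta_rot": [0, 0, 0], "delta_pos": [0, 0, 0], "hand": 3}]'

```text
t: 22.8
eef_pos: [0.5637, 0.3998, 0.0537]
ee_rot: [3.141, 0.0, -2.947]
force: [-3.6, -1.2, 8.0]
width: 0.0402
```

In contact (8 N), so I'm releasing.

move_arm --rows '[{"delta_rot": [0, 0, 0], "delta_pos": [0, 0, 0.1], "hand": 4.4}, {"delta_rot": [0, 0, 0], "delta_pos": [0, 0, 0], "hand": 5}, {"delta_rot": [0, 0, 0], "delta_pos": [0, 0, 0], "hand": 5.5}, {"delta_rot": [0, 0, 0], "delta_pos": [0, 0, 0], "hand": 5.8}, {"delta_rot": [0, 0, 0], "delta_pos": [0, 0, 1], "hand": 5.8}, {"delta_rot": [0, 0, 0], "delta_pos": [0, 0, 3], "hand": 6}, {"delta_rot": [0, 0, 0], "delta_pos": [0, 0, 4], "hand": 8}, {"delta_rot": [0, 0, 0], "delta_pos": [0, 0, 4], "hand": 8}, {"delta_rot": [0, 0, 0], "delta_pos": [0, 0, 4], "hand": 8}, {"delta_rot": [0, 0, 0], "delta_pos": [0, 0, 3.5], "hand": 8}]'

```text
t: 23.8
eef_pos: [0.564, 0.3997, 0.2519]
ee_rot: [3.141, 0.002, -2.948]
force: [0.9, 0.6, 0.7]
width: 0.0794
```

```bash
python3 -c "
from h import *
im,T=wshot('w13');panel(im,T,*BL,.048,(150,100,500,280),60);print('at.026');panel(im,T,*BL,.026,(150,100,500,280),60)
cv2.imwrite('pics/w13c.png',cv2.resize(im[140:300,220:430],None,fx=3,fy=3,interpolation=cv2.INTER_CUBIC))"
```

```text
tcp [564.  399.7 251.9] rpy [ 1.799e+02  1.000e-01 -1.689e+02] t 23.8 w 79.4
(291, 257, 70, 13) (array([598.2, 407.5]), array([11.6, 63.5]), np.float32(101.2))
(305, 197, 40, 51) (array([561. , 399.4]), array([34.5, 45.8]), np.float32(11.7))
(302, 185, 49, 65) (array([556.6, 399.7]), array([42.3, 57.9]), np.float32(11.2))
(289, 164, 74, 14) (array([516.1, 391.1]), array([11. , 63.3]), np.float32(101.2))
at.026
(291, 257, 70, 13) (array([604.9, 408.9]), array([12.3, 67.6]), np.float32(101.2))
(305, 197, 40, 51) (array([565.3, 400.2]), array([36.7, 48.7]), np.float32(11.7))
(302, 185, 49, 65) (array([560.6, 400.6]), array([45. , 61.6]), np.float32(11.2))
(289, 164, 74, 14) (array([517.5, 391.5]), array([11.8, 67.4]), np.float32(101.2))
```

View pics/w13c.png

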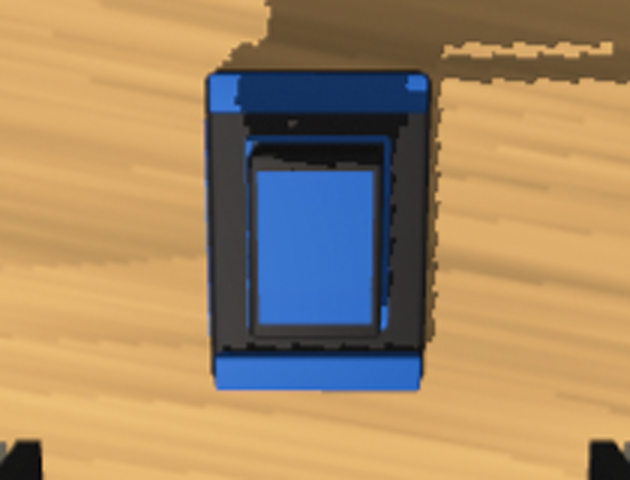

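move_arm --rows '[{"delta_rot": [0, 0, 0], "delta_pos": [-3.9, -2.5, 0], "hand": 8.7}, {"delta_rot": [0, 0, 0], "delta_pos": [-3.9, -2.5, 0], "hand": 8.7}, {"delta_rot": [0, 0, 0], "delta_pos": [-3.9, -2.5, 0], "hand": 8.7}, {"delta_rot": [0, 0, 0], "delta_pos": [-3.9, -2.6, 0], "hand": 8.7}, {"delta_rot": [0, 0, 0], "delta_pos": [0, 0, 0], "hand": 8.7}, {"delta_rot": [0, 0, 0], "delta_pos": [0, 0, 0], "hand": 8.7}, {"delta_rot": [0, 0, 0], "delta_pos": [0, 0, 0], "hand": 8.7}, {"delta_rot": [0, 0, 0], "delta_pos": [0, 0, 0], "hand": 8.7}, {"delta_rot": [0, 0, 0], "delta_pos": [0, 0, 0], "hand": 8.7}, {"delta_rot": [0, 0, 0], "delta_pos": [0, 0, 0], "hand": 8.7}]'

```text
t: 24.85
eef_pos: [0.4081, 0.2989, 0.248]
ee_rot: [-3.141, -0.001, -2.948]
force: [0.3, 0.1, 0.7]
width: 0.0872
```

```bash
python3 -c "
from h import *
im,T=wshot('w14')"
```

```text
tcp [408.1 298.9 248. ] rpy [-180.    -0.  -168.9] t 24.85 w 87.2
```

View pics/w14.png

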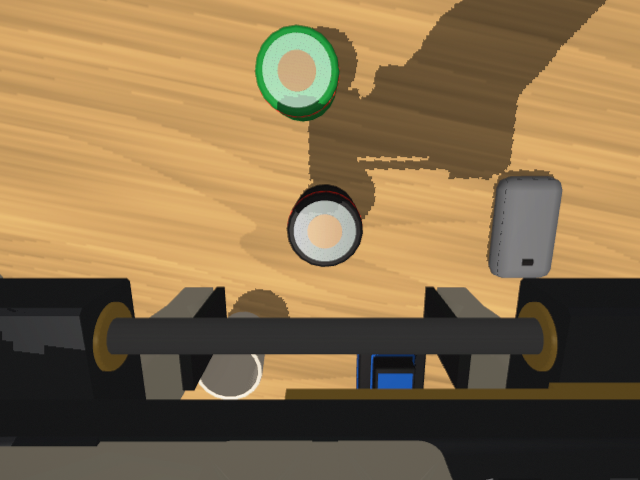

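```bash
python3 -c "
from h import *
im=cv2.imread('pics/w14.png');T=np.load('pics/w14.npy')
def fit(w): 
  e=cv2.fitEllipse((w[:,:2]*1000).astype(np.float32)); return np.round(e[0],1),np.round(e[1],1)
k=cv2.inRange(hsv(im),(0,0,120),(180,70,255)); b=np.zeros_like(k); b[185:275,280:370]=k[185:275,280:370]
c=max(cv2.findContours(b,0,1)[0],key=cv2.contourArea)[:,0];print('lens',fit(ray('wrist',c,.08,T)))
im=cv2.imread('pics/top0.png');H=hsv(im);S=H[...,1]
# rest: outer/inner of rim by dark-rim mask
k=cv2.inRange(H,(0,118,40),(12,255,125));b=np.zeros_like(k);b[240:305,420:490]=k[240:305,420:490]
b=cv2.morphologyEx(b,cv2.MORPH_CLOSE,np.ones((5,5)))
c=max(cv2.findContours(b,0,1)[0],key=cv2.contourArea)[:,0];h=cv2.convexHull(c)[:,0];print('rest outer',cv2.boundingRect(c),fit(ray('top',h,.014)))
a=cv2.resize(im[240:305,420:490],None,fx=8,fy=8,interpolation=cv2.INTER_CUBIC);cv2.drawContours(a,[((h-[420,240])*8+4)],-1,(0,255,0),1);cv2.imwrite('pics/rc.png',a)"
```

```text
lens (array([404.9, 297.9]), array([49.2, 49.5]))
rest outer (431, 249, 47, 46) (array([ 421.3, -293.5]), array([96.3, 97.5]))
```

View pics/rc.png

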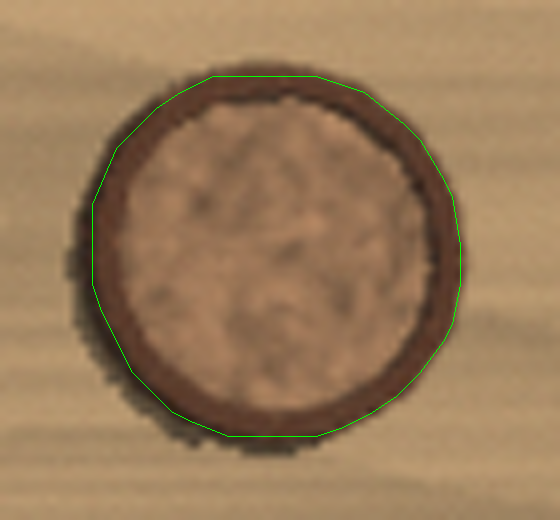

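move_arm --rows '[{"delta_rot": [0, 0, 0], "delta_pos": [-0.2, -0.05, -3.5], "hand": 8.7}, {"delta_rot": [0, 0, 0], "delta_pos": [0, 0, -4], "hand": 8.7}, {"delta_rot": [0, 0, 0], "delta_pos": [0, 0, -4], "hand": 8.7}, {"delta_rot": [0, 0, 0], "delta_pos": [0, 0, -4], "hand": 8.7}, {"delta_rot": [0, 0, 0], "delta_pos": [0, 0, -2.5], "hand": 8.7}, {"delta_rot": [0, 0, 0], "delta_pos": [0, 0, -1.5], "hand": 8.7}, {"delta_rot": [0, 0, 0], "delta_pos": [0, 0, 0], "hand": 8.7}, {"delta_rot": [0, 0, 0], "delta_pos": [0, 0, 0], "hand": 7.5}, {"delta_rot": [0, 0, 0], "delta_pos": [0, 0, 0], "hand": 6.8}, {"delta_rot": [0, 0, 0], "delta_pos": [0, 0, 0], "hand": 6.3}]' --force 30

```text
t: 25.9
eef_pos: [0.4063, 0.2989, 0.0546]
ee_rot: [3.14, 0.002, -2.948]
force: [-0.2, -0.1, -0.1]
width: 0.0683
```

move_arm --rows '[{"delta_rot": [0, 0, 0], "delta_pos": [0, 0, 0], "hand": 5.5}, {"delta_rot": [0, 0, 0], "delta_pos": [0, 0, 0], "hand": 5.5}, {"delta_rot": [0, 0, 0], "delta_pos": [0, 0, 0], "hand": 5.5}, {"delta_rot": [0, 0, 0], "delta_pos": [0, 0, 0], "hand": 5.5}, {"delta_rot": [0, 0, 0], "delta_pos": [0, 0, 0.5], "hand": 5.5}, {"delta_rot": [0, 0, 0], "delta_pos": [0, 0, 1], "hand": 5.5}, {"delta_rot": [0, 0, 0], "delta_pos": [0, 0, 3], "hand": 5.5}, {"delta_rot": [0, 0, 0], "delta_pos": [0, 0, 4.5], "hand": 5.5}, {"delta_rot": [0, 0, 0], "delta_pos": [0, 0, 4.5], "hand": 5.5}, {"delta_rot": [0, 0, 0], "delta_pos": [0, 0, 4.5], "hand": 5.5}]'

```text
t: 26.9
eef_pos: [0.4053, 0.2976, 0.236]
ee_rot: [3.141, -0.0, -2.948]
force: [0.8, 1.8, -1.6]
width: 0.0618
```

move_arm --rows '[{"delta_rot": [0, 0, 0], "delta_pos": [1.5, -4, 0], "hand": 5.5}, {"delta_rot": [0, 0, 0], "delta_pos": [1.5, -4.7, 0], "hand": 5.5}, {"delta_rot": [0, 0, 0], "delta_pos": [1.5, -4.7, 0], "hand": 5.5}, {"delta_rot": [0, 0, 0], "delta_pos": [1.5, -4.7, 0], "hand": 5.5}, {"delta_rot": [0, 0, 0], "delta_pos": [1.5, -4.7, 0], "hand": 5.5}, {"delta_rot": [0, 0, 0], "delta_pos": [0, -4.7, 0], "hand": 5.5}, {"delta_rot": [0, 0, 0], "delta_pos": [0, -4.7, 0], "hand": 5.5}, {"delta_rot": [0, 0, 0], "delta_pos": [0, -4.7, 0], "hand": 5.5}, {"delta_rot": [0, 0, 0], "delta_pos": [0, -4.7, 0], "hand": 5.5}, {"delta_rot": [0, 0, 0], "delta_pos": [-1, -4.4, 0], "hand": 5.5}]'

```text
t: 27.9
eef_pos: [0.4707, -0.1638, 0.2341]
ee_rot: [-3.141, 0.001, -2.948]
force: [1.2, -0.2, -1.9]
width: 0.0621
```

move_arm --rows '[{"delta_rot": [0, 0, 0], "delta_pos": [-1.5, -4.4, 0], "hand": 5.5}, {"delta_rot": [0, 0, 0], "delta_pos": [-1.5, -4.4, 0], "hand": 5.5}, {"delta_rot": [0, 0, 0], "delta_pos": [-1.8, -4.3, 0], "hand": 5.5}, {"delta_rot": [0, 0, 0], "delta_pos": [0, 0, 0], "hand": 5.5}, {"delta_rot": [0, 0, 0], "delta_pos": [0, 0, 0], "hand": 5.5}, {"delta_rot": [0, 0, 0], "delta_pos": [0, 0, 0], "hand": 5.5}, {"delta_rot": [0, 0, 0], "delta_pos": [0, 0, 0], "hand": 5.5}, {"delta_rot": [0, 0, 0], "delta_pos": [0, 0, 0], "hand": 5.5}, {"delta_rot": [0, 0, 0], "delta_pos": [0, 0, 0], "hand": 5.5}, {"delta_rot": [0, 0, 0], "delta_pos": [0, 0, 0], "hand": 5.5}]'

```text
t: 28.9
eef_pos: [0.4231, -0.2923, 0.2336]
ee_rot: [-3.142, 0.0, -2.947]
force: [-0.0, 0.3, -2.4]
width: 0.0618
```

```bash
python3 -c "
from h import *
im,T=wshot('w15')"
```

```text
tcp [ 423.1 -292.3  233.6] rpy [-180.     0.  -168.8] t 28.9 w 61.8
```

View pics/w15.png

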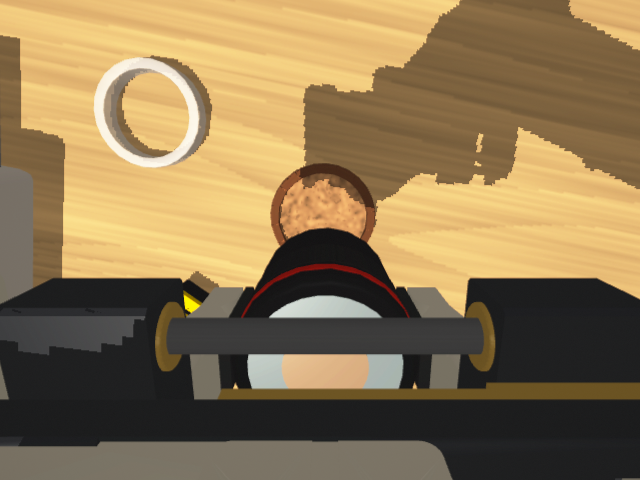

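```bash
cat > r.py <<'E'
from h import *
from scipy.optimize import least_squares
def rimfit(name,box,z=.014,R=50):
    im=cv2.imread(f'pics/{name}.png');T=np.load(f'pics/{name}.npy');H=hsv(im)
    k=cv2.inRange(H,(0,110,20),(13,255,135));b=np.zeros_like(k);x0,y0,x1,y1=box;b[y0:y1,x0:x1]=k[y0:y1,x0:x1]
    b=cv2.morphologyEx(b,cv2.MORPH_CLOSE,np.ones((5,5)))
    c=max(cv2.findContours(b,0,1)[0],key=cv2.contourArea)[:,0];h=cv2.convexHull(c)[:,0]
    h=h[(h[:,1]<y1-3)]
    w=ray('wrist',h,z,T)[:,:2]*1000
    f=lambda p:np.hypot(*(w-p[:2]).T)-p[2]
    s=least_squares(f,[*w.mean(0),50],loss='soft_l1');print(name,np.round(s.x,1),np.round(np.abs(s.fun).max(),1),h.min(0),h.max(0))
    s=least_squares(lambda p:np.hypot(*(w-p).T)-49.5,w.mean(0),loss='soft_l1');print('R fixed',np.round(s.x,1))
    q=im.copy();cv2.polylines(q,[h],True,(0,255,0),1);cv2.imwrite(f'pics/{name}_rim.png',cv2.resize(q[max(0,y0-10):y1+10,x0-10:x1+10],None,fx=4,fy=4))
if __name__=='__main__':
    rimfit('w15',(260,150,390,240)); rimfit('w1',(90,205,215,279))
    T=np.load('pics/w15.npy')
    p=ray('wrist',[(325,295.5)],.2336+.0264,T)[0,:2]*1000;x=np.array([np.cos(np.radians(-168.8)),np.sin(np.radians(-168.8))]);print('glass far',(p-[423.1,-292.3])@x,(p-[423.1,-292.3])@[-x[1],x[0]])
E
python3 r.py
```

```text
w15 [ 417.3 -295.3   48.1] 1.2 [280 164] [374 232]
R fixed [ 419.1 -295.7]
w1 [ 421.2 -292.5   50.9] 1.6 [ 99 217] [200 274]
R fixed [ 420.  -291.2]
glass far 26.181077841712334 -0.15652159184766745
```

View pics/w15_rim.png

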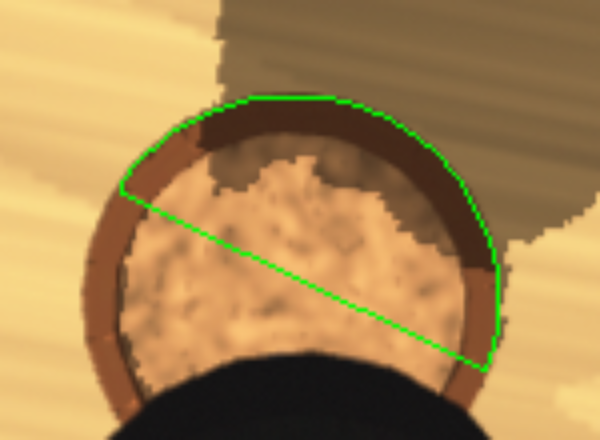

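```bash
python3 -c "
from h import *
T=np.load('pics/w15.npy');f=lambda u,v:(250+u/4,140+v/4)
x=np.array([np.cos(np.radians(-168.8)),np.sin(np.radians(-168.8))]);y=np.array([-x[1],x[0]])
w=ray('wrist',[f(83,290),f(500,290),f(290,96),f(123,190),f(465,190)],.014,T)[:,:2]*1000-[423.1,-292.3]
print(np.round(w@x,1),np.round(w@y,1))
X=(w@x)[2]-50;Y=(w@y)[:2].mean();print(X,Y,X*x+Y*y+[423.1,-292.3])
"
```

```text
[ 9.5  9.7 53.7 32.6 32.8] [ 50.2 -46.8   2.   40.2 -38. ]
3.72164511994621 1.6884459124054487 [ 419.77718723 -294.67916105]
```

move_arm --rows '[{"delta_rot": [0, 0, 0], "delta_pos": [-0.14, -0.17, -3], "hand": 5.5}, {"delta_rot": [0, 0, 0], "delta_pos": [0, 0, -4], "hand": 5.5}, {"delta_rot": [0, 0, 0], "delta_pos": [0, 0, -4], "hand": 5.5}, {"delta_rot": [0, 0, 0], "delta_pos": [0, 0, -2.5], "hand": 5.5}, {"delta_rot": [0, 0, 0], "delta_pos": [0, 0, -1.5], "hand": 5.5}, {"delta_rot": [0, 0, 0], "delta_pos": [0, 0, -1], "hand": 5.5}, {"delta_rot": [0, 0, 0], "delta_pos": [0, 0, -0.5], "hand": 5.5}, {"delta_rot": [0, 0, 0], "delta_pos": [0, 0, -0.2], "hand": 5.5}, {"delta_rot": [0, 0, 0], "delta_pos": [0, 0, 0], "hand": 5.5}, {"delta_rot": [0, 0, 0], "delta_pos": [0, 0, 0], "hand": 5.5}]'

```text
t: 29.95
eef_pos: [0.4219, -0.2947, 0.0673]
ee_rot: [-3.141, 0.001, -2.948]
force: [-0.0, 0.1, -1.1]
width: 0.0616
```

```bash
python3 -c "
from h import *
im,T=wshot('w16');print(get_state()['force'])"
```

```text
tcp [ 421.9 -294.7   67.3] rpy [-1.800e+02  1.000e-01 -1.689e+02] t 29.95 w 61.6
[ 0.60179417  0.0443878  -1.88275774]
```

View pics/w16.png

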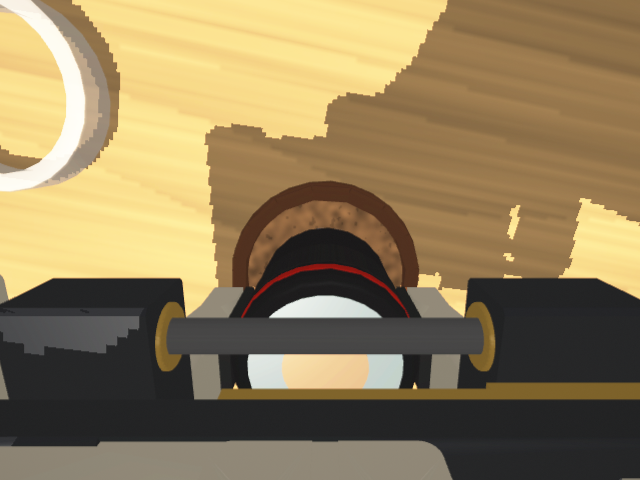

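```bash
python3 -c "
from h import *
T=np.load('pics/w16.npy')
x=np.array([np.cos(np.radians(-168.9)),np.sin(np.radians(-168.9))]);y=np.array([-x[1],x[0]])
w=ray('wrist',[(325,181),(325,229),(232.5,265),(418,265)],.014,T)[:,:2]*1000-[421.9,-294.7]
print(np.round(w@x,1),np.round(w@y,1))
"
```

```text
[53.4 29.6 10.6 10.9] [ -0.1  -0.1  47.4 -47.9]
```

```bash
python3 -c "
from h import *
for n in('scene','top'):cv2.imwrite(f'pics/{n}2.png',grab_frame(n))
a=cv2.imread('pics/scene2.png');b=cv2.imread('pics/top2.png');w=cv2.imread('pics/w16.png')
A=cv2.resize(a[120:230,170:300],None,fx=4,fy=4,interpolation=cv2.INTER_CUBIC);cv2.imwrite('pics/s2c.png',A)
cv2.imwrite('pics/t2c.png',b[150:350,350:560])
cv2.imwrite('pics/w16c.png',cv2.resize(w[170:300,220:430],None,fx=3.5,fy=3.5,interpolation=cv2.INTER_CUBIC))"
```

```text
(no output)
```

View pics/s2c.png

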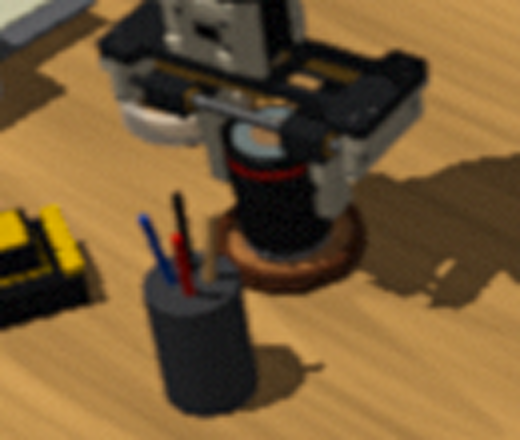

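View pics/t2c.png

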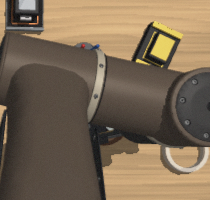

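View pics/w16c.png

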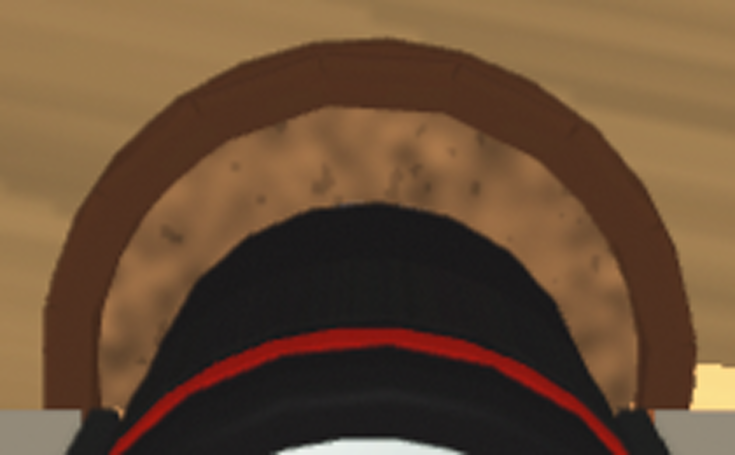

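```bash
python3 -c "
from h import *
T=np.load('pics/w16.npy');f=lambda u,v:(220+u/3.5,170+v/3.5)
x=np.array([np.cos(np.radians(-168.9)),np.sin(np.radians(-168.9))]);y=np.array([-x[1],x[0]])
def g(u,v,z): w=ray('wrist',f(u,v),z,T)[0,:2]*1000-[421.9,-294.7];return np.round([w@x,w@y],1)
print('cork far',g(375,106,.008),g(98,345,.008),g(640,345,.008))
print('rim far/side',g(375,39,.014),g(44,330,.014),g(695,350,.014))
for z in(.0127,.0137,.0147):print('lens',g(370,203,z),g(195,290,z),g(555,300,z))
print('glass',g(367,438,.0937), 'ring', g(370,329,.0837))
"
```

```text
cork far [43.2 -1.2] [ 6.7 40.7] [  7.  -41.5]
rim far/side [53.4 -1.1] [11.  47.3] [  8.2 -48.4]
lens [29.9 -0.5] [16.8 25.1] [ 15.4 -27.7]
lens [30.1 -0.5] [17.1 25. ] [ 15.7 -27.5]
lens [30.3 -0.5] [17.3 24.9] [ 16.  -27.4]
glass [26.3 -0.1] ring [33.1 -0.4]
```

move_arm --rows '[{"delta_rot": [0, 0, 0], "delta_pos": [-0.24, 0, 0], "hand": 5.5}, {"delta_rot": [0, 0, 0], "delta_pos": [0, 0, -0.2], "hand": 5.5}, {"delta_rot": [0, 0, 0], "delta_pos": [0, 0, -0.1], "hand": 5.5}, {"delta_rot": [0, 0, 0], "delta_pos": [0, 0, -0.1], "hand": 5.5}, {"delta_rot": [0, 0, 0], "delta_pos": [0, 0, -0.1], "hand": 5.5}, {"delta_rot": [0, 0, 0], "delta_pos": [0, 0, 0], "hand": 5.5}, {"delta_rot": [0, 0, 0], "delta_pos": [0, 0, 0], "hand": 5.5}, {"delta_rot": [0, 0, 0], "delta_pos": [0, 0, 0], "hand": 5.5}, {"delta_rot": [0, 0, 0], "delta_pos": [0, 0, 0], "hand": 5.5}, {"delta_rot": [0, 0, 0], "delta_pos": [0, 0, 0], "hand": 5.5}]'

```text
t: 31.1
eef_pos: [0.4189, -0.2945, 0.0624]
ee_rot: [-3.141, -0.0, -2.947]
force: [-3.9, 3.5, 11.5]
width: 0.0617
```

```bash
python3 -c "
from h import *
w,T=wshot('w17');print(get_state()['force'])
cv2.imwrite('pics/w17c.png',cv2.resize(w[170:300,220:430],None,fx=3.5,fy=3.5,interpolation=cv2.INTER_CUBIC))"
```

```text
tcp [ 418.9 -294.5   62.4] rpy [-180.    -0.  -168.9] t 31.1 w 61.7
[-3.05369805  2.44602603 10.95231907]
```

View pics/w17c.png

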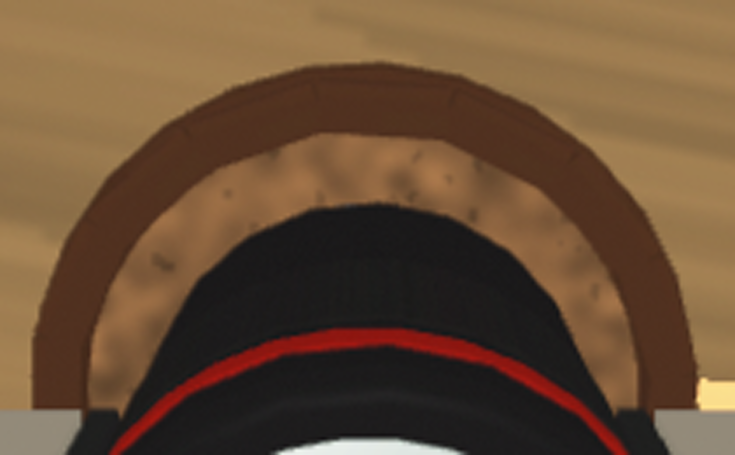

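```bash
python3 -c "
from h import *
T=np.load('pics/w17.npy');f=lambda u,v:(220+u/3.5,170+v/3.5)
x=np.array([np.cos(np.radians(-168.9)),np.sin(np.radians(-168.9))]);y=np.array([-x[1],x[0]])
def g(u,v,z): w=ray('wrist',f(u,v),z,T)[0,:2]*1000-[418.9,-294.5];return np.round([w@x,w@y],1)
print('cork far',g(375,132,.008),g(88,370,.008),g(639,370,.008))
print('rim far/side',g(375,63,.014),g(32,380,.014),g(697,380,.014))
print('lens',g(370,203,.008),g(195,290,.008),g(555,300,.008))
"
```

```text
cork far [40.3 -1.1] [ 4.5 41.4] [  4.7 -40.5]
rim far/side [50.6 -1. ] [ 5.  48.3] [  5.3 -47.7]
lens [30.  -0.4] [16.9 25.1] [ 15.5 -27.6]
```

move_arm --rows '[{"delta_rot": [0, 0, 0], "delta_pos": [0, 0, 0.15], "hand": 6.4}, {"delta_rot": [0, 0, 0], "delta_pos": [0, 0, 0], "hand": 6.8}, {"delta_rot": [0, 0, 0], "delta_pos": [0, 0, 0], "hand": 7.4}, {"delta_rot": [0, 0, 0], "delta_pos": [0, 0, 0], "hand": 8}, {"delta_rot": [0, 0, 0], "delta_pos": [0, 0, 0], "hand": 8.5}, {"delta_rot": [0, 0, 0], "delta_pos": [0, 0, 1], "hand": 8.7}, {"delta_rot": [0, 0, 0], "delta_pos": [0, 0, 3], "hand": 8.7}, {"delta_rot": [0, 0, 0], "delta_pos": [0, 0, 4.5], "hand": 8.7}, {"delta_rot": [0, 0, 0], "delta_pos": [0, 0, 4.5], "hand": 8.7}, {"delta_rot": [0, 0, 0], "delta_pos": [0, 0, 4.5], "hand": 8.7}]'

```text
t: 32.15
eef_pos: [0.4185, -0.2944, 0.2407]
ee_rot: [-3.141, 0.0, -2.948]
force: [1.4, -0.3, 0.0]
width: 0.0871
```

move_arm --rows '[{"delta_rot": [0, 0, 0], "delta_pos": [0, 0, 1.5], "hand": 8.7}, {"delta_rot": [0, 0, 0], "delta_pos": [-1.5, -4.5, 0], "hand": 8.7}, {"delta_rot": [0, 0, 0], "delta_pos": [-1.5, -4.5, 0], "hand": 8.7}, {"delta_rot": [0, 0, 0], "delta_pos": [-1.5, -4.5, 0], "hand": 8.7}, {"delta_rot": [0, 0, 0], "delta_pos": [-1.5, -4.5, 0], "hand": 8.7}, {"delta_rot": [0, 0, 0], "delta_pos": [-1.5, -4.5, 0], "hand": 8.7}, {"delta_rot": [0, 0, 0], "delta_pos": [-1.5, -4.5, 0], "hand": 8.7}, {"delta_rot": [0, 0, 0], "delta_pos": [-1.5, -4.5, 0], "hand": 8.7}, {"delta_rot": [0, 0, 0], "delta_pos": [0, 0, 0], "hand": 8.7}, {"delta_rot": [0, 0, 0], "delta_pos": [0, 0, 0], "hand": 8.7}]'

```text
t: 33.15
eef_pos: [0.3129, -0.6103, 0.2526]
ee_rot: [3.14, -0.001, -2.95]
force: [0.7, -0.1, -0.3]
width: 0.0872
```

```bash
python3 -c "
from h import *
for n in('scene','top'):cv2.imwrite(f'pics/{n}3.png',grab_frame(n))
print(get_state()['t'],get_state()['eef_pos'])"
```

```text
33.25 [ 0.31398368 -0.60896563  0.25337102]
```

View pics/top3.png

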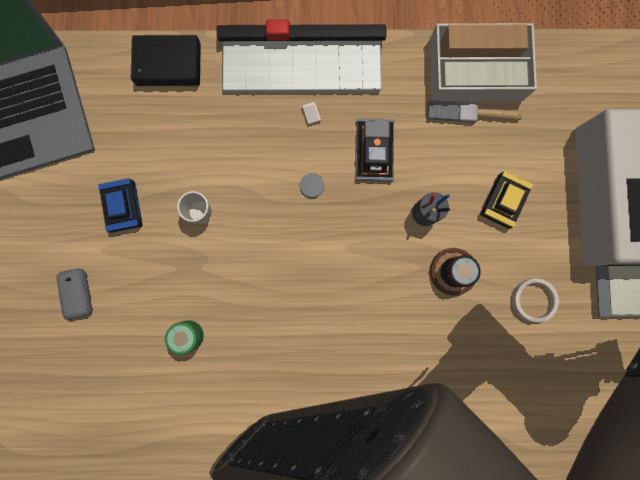

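View pics/scene3.png

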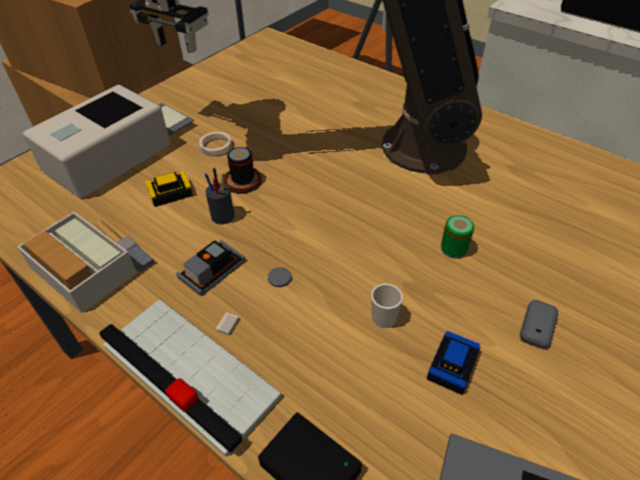

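```bash
python3 -c "
from h import *
a=cv2.imread('pics/top0.png');im=cv2.imread('pics/top3.png')
B=((100,120,60),(130,255,255));Y=((20,130,90),(35,255,255))
for nm,(lo,hi),box in [('batB',B,(107,190,130,219)),('batY',Y,(495,180,523,214))]:
    k,cs=blobs(im,lo,hi,box,0);n,l,s,c=cv2.connectedComponentsWithStats(k,connectivity=4);i=1+s[1:,4].argmax()
    print(nm,s[i],rect('top',np.argwhere(l==i)[:,::-1],.048))
k=cv2.inRange(hsv(im),(0,0,90),(180,85,255));b=np.zeros_like(k);b[255:288,446:482]=k[255:288,446:482];b=cv2.morphologyEx(b,3,np.ones((9,9)))
c=max(cv2.findContours(b,0,1)[0],key=cv2.contourArea)[:,0];e=cv2.fitEllipse((ray('top',c,.088)[:,:2]*1000).astype(np.float32));print('lens',e[:2])
d=cv2.absdiff(a,im).max(2)
for n,(x0,y0,x1,y1) in dict(pot=(412,190,452,228),cup=(176,188,212,230),green=(160,315,206,360)).items(): print(n,d[y0:y1,x0:x1].max(),(d[y0:y1,x0:x1]>40).sum())
q=[cv2.resize(im[y:y+60,x:x+65],None,fx=6,fy=6,interpolation=cv2.INTER_CUBIC) for x,y in((88,175),(475,170))]+[cv2.resize(im[y:y+60,x:x+65],None,fx=6,fy=6,interpolation=cv2.INTER_CUBIC) for x,y in((422,242),)]
cv2.imwrite('pics/fin.png',cv2.resize(np.hstack(q),None,fx=.68,fy=.68))
"
```

```text
batB [107 191  19  25 386] (array([563.9, 400.4]), array([35.4, 47.4]), np.float32(12.0))
batY [501 184  22  27 381] (array([ 570.5, -409.2]), array([34.5, 47.1]), np.float32(153.3))
lens ((420.50714111328125, -295.74871826171875), (49.161136627197266, 52.573482513427734))
pot 15 0
cup 9 0
green 13 0
```

View pics/fin.png

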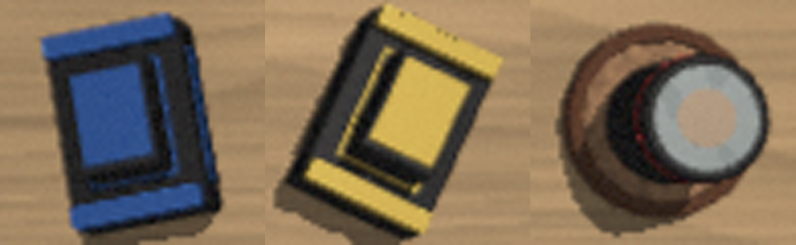

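```bash
python3 -c "
from h import *
print(ray('top',[(465.0-.5,271.2-.5)],.088)*1000)
im=cv2.imread('pics/top3.png');cv2.imwrite('pics/l3.png',cv2.resize(im[240:305,420:490],None,fx=8,fy=8,interpolation=cv2.INTER_CUBIC))"
```

```text
[[ 419.60168648 -294.20967163   88.        ]]
```

View pics/l3.png

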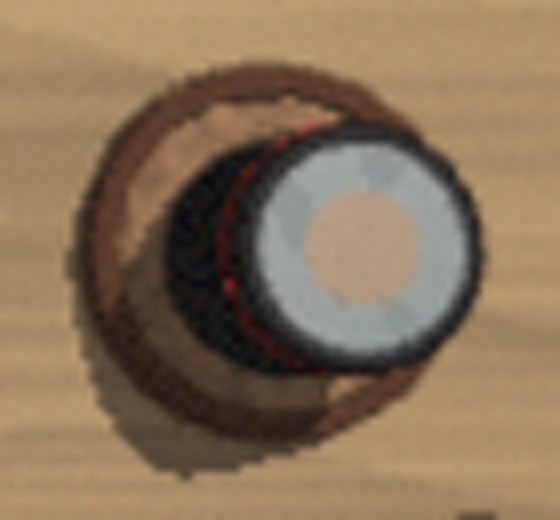

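```bash
python3 -c "
from station import *
print(job_done())"
```

```text
the job is handed in; nothing more can be done
None
```

The job is done and handed in at about 33 s of the 128 s allowed. All four things are in place: each battery on the charger of its own colour, the flash in its cradle, and the lens (black, red ring) on the wooden rest. Nothing was dropped.

| Item | Last check against its target |
|---|---|
| Blue battery | within about 1 mm and 1° (top view) |
| Yellow battery | within about 1 mm and 1° (top view) |
| Flash | about 0.3 mm off along its length (top view); about 1 mm by the wrist camera |
| Lens | about 1.5 mm off the middle, read by hand from the top view; upright in the scene view |

- **Bystanders:** the pen pot, the cup and the green look-alike show no change between the first and last top pictures.
- **Camera disagreement:** the wrist camera read positions about 2 to 3 mm lower in x than the top camera, so I used values between the two.
- **Lens fit that disagreed:** an automatic fit of the lens glass gave about 2 mm off the middle, but it came out as an oval, so I relied on the hand reading.
- **Flash length:** it matches 100 mm only if the small foot on its end is counted, so I centred it that way.

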